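# Roll a chocolate tin home in the counter rack with the scraper

### The arm

A 6-joint arm with a two-finger parallel gripper is mounted at the origin on the work surface. World frame = base frame: x ahead of the robot, y to its left, z up, the work surface at z = 0. Lengths are in m, angles in degrees, forces in N, time in s.
With the tool pointing down it reaches from about 0.35 to 0.875 m from the base axis. Payload 4.2 kg.
Tool frame: the origin (TCP) lies midway between the tips of the shut fingers; the grasp point (between the pads) lies 19 mm behind it (r.pinch_z is the distance from the TCP to the grasp point, in m); z points along the fingers, y is the line along which they close (so a half turn about z gives the same grasp; the last joint's range is limited). The gripper opens to 87 mm and grips with 3 to 60 N. Pads are 19 mm wide; open, the fingers measure 117 mm over their backs; the gripper's body (75 mm by 190 mm) begins 51 mm behind the grasp point.
Start: joints at [81.108, 22.042, 0.453, 0, -68.411, -14.817], TCP at [0.251, 0.572, 0.223] pointing down, gripper open.
Joint ranges: [-179.83, 179.83], [-69.29, 118.12], [-61.27, 80.66], [-181.25, 117.63], [-171.15, -9.14], [-177.46, 177.46]. Speed limits (degrees/s): [159.86, 159.86, 180, 180, 180, 180].

### API

Orientations are given as a 3x3 rotation matrix whose columns are the frame's x, y, z axes.
In Python, from station import r, imaging, models gives the robot as it stands. The module is installed in compiled form; this text tells all that it offers.
- The arm moves only by the tool apply_moves, never from a script. Its argument "moves" is a list of rows, each a list of 2 entries, a list of its own where there are three numbers: the shift along the tool's x, y, z in m, then the turn about the tool's z in degrees. A call has 1 to 5 rows; each row shifts and turns the commanded pose from where the row before left it, along the tool's axes as they then stand; what a row does not reach is not made up. A row lasts 1/12 s, in which the tool goes at most 41.7 mm and 7.16 degrees, less where a joint would pass 70% of its speed; a pose out of reach is approached as far as the arm can. A call is refused whole if a number of a shift passes 0.0417 or a number of a turn 7.16, either way. A call with a gripper value outside its range is refused whole. "hand" is the finger opening in m, from 0 to 0.087, set as the call begins (left out, the last holds). The fingers move at their own pace and stop on an object; the grip force is fixed at half the most. Time passes only in rows, so rows that do not move let the fingers close. It gives the time, the measured TCP pose, the force, the opening and the grip force at its end, in the units of the state.
- r.sense(): the state, without advancing time (a new reading comes with each control period).
- imaging.capture(name): name is "scene" or "top" or "wrist"; returns a dict with "frame" (420x560x3 uint8, blue, green, red), "intrinsics" (3x3 intrinsics, pixels), "eye" and "orientation" of the camera in the world. Camera axes: x right, y down, z forward; pixel columns grow to the right and rows downward; lengths in m; the calibration is good to about 2 mm. A picture is of the moment at which its call begins. There is no depth.
- r.finish_job(): hands the job in; it is judged then, once.
Trained networks look in a picture, given as the dict that the camera call returned (one of the last four; its "shot" number tells which), for a name from the list of things; names that differ only in an ending like _2 or _b are one class to them, and where a whole thing is asked for, a point or a joint stands for the part that bears it (a point fixed in the world has none). Each returns a list of dicts, best first, with "confidence" (0 to 1); they miss things now and then, are a little off and sometimes report something else, mostly with a low value. They report only what shows in the picture. A call takes as long as a camera call. They do not tell look-alikes from the thing itself.
- models.cut_out(picture, target): "region" (420x560 bool, what is visible of it) and "extent" ([left, top, width, height] as shares, 0 to 1, of the picture: columns of its width, rows of its height, round what is visible of it).
- models.place_of(picture, target): "at" ([column, row] as shares, 0 to 1, of the picture: columns of its width, rows of its height: a listed point, or the origin of a listed thing).
The state is a dict: "time_s": time; "joints": joint angles; "joint_velocities": joint speeds; "effort": joint torques, N m; "tcp_pos": TCP position; "ee_rot": TCP orientation; "wrist_force": force on the tool from outside, world axes, zero at the start; "moment": the same for the moment, N m; "gripper_width": opening from 0.0 (shut) to 1.0 (fully open); "gripper_force": force on a finger pad.
Only numpy, scipy, OpenCV 4.12 (cv2) and the standard library are available. Lean on these libraries where they do the work, as an engineer would, in place of code of your own. Each camera call takes 0.05 s, during which the arm holds its last target. There are 200 camera calls.

### The job

Take the scraper from its stand and, pushing only with its blade, gently roll the tin lying on the sloping rack up the track and over the lip, keeping it under control so that it never runs away or gets dented. Use the tin to slide the backstop fully home and keep it pressed snugly there for a second, then put the scraper back upright in its stand. Do not touch the tin with the robot, and leave everything else on the counter where it is.

Things in the scene. Friction and masses are not known exactly. Their poses are not given: they have to be found in the camera images.
- rack: Fixed rack, 392 x 102 mm: track 86 mm wide, wooden walls 8 mm above it. Origin on the counter, under it; x uphill along it, y across, z up. Ramp (0.052 rad): surface 20.5 mm over the counter at x=-200 mm, 32 mm at x=+23; there a steel wedge steepens it (0.12 rad) up to the lip, 36.5 mm, at x=+60. Stop bar, 8 mm wide, 2.5 high, at x=-150. End wall, 72 mm high, at x=+180 to +192.
- lip (a point): Top of the lip at its middle (36.5 mm above the counter; rack x=+60 mm). Beyond it, a 2.5 mm step down, is the pocket: its floor starts 34 mm above the counter and falls at 0.035 rad along the rack's x, so the tin rests against the backstop. With the backstop home the tin's axis is at rack x=+107 to +127 mm, about 62 mm above the counter.
- tin: Closed metal tin with a paper band, 60 mm diameter, 80 mm long, 0.2 to 0.4 kg, lying across the ramp just uphill of the low stop bar. Origin mid-axis; y is the cylinder's axis, along the rack's y. Left on the ramp it rolls back; over 0.35 m/s it is running away. Pushing it up the wedge takes 1 to 5 N (the blade's friction hinders it). Pushed by the scraper with more than 15 N it dents.
- backstop: Black plate in the pocket, 10 mm thick, 76 wide, 46 high. Origin: its face to the tin, mid-width, 34 mm above the counter; axes as the rack's. Starts at rack x=105 to 137 mm. Slides at 1.5 to 2 N, stays where left, up to a hidden solid stop that is set anew each time, 20 to 32 mm on (x=137 to 157): home is known by feel, the push then rises steeply. Snug is a steady 4.5 N on it.
- scraper: Bench scraper standing in its stand, handle up: a steel blade 4 mm thick, 80 mm wide, 62 mm high, under a dark wooden handle 24 mm thick, 100 mm long, 35 mm high (58 to 93 mm above the blade's lower edge); 0.14 kg. Origin at the middle of the blade's lower edge; x is the blade's normal (the thin way, to grasp across), y along the blade, z up. It is the same both ways round.
- stand: Fixed wooden stand, 60 x 106 x 40 mm, with one slot open at the top: 8 mm wide (along its x), 86 mm long (along its y), its floor 5 mm above the counter. Origin at the middle of its underside. The scraper's blade stands in the slot, its lower edge on the slot's floor; it is back when it is upright there (within about 12 degrees).
- dish: White round dish of truffles, 110 mm across, 64 mm high; a bystander. Origin under its centre.
- spare_tin: Another such tin, standing upright, 80 mm high; a bystander. Origin under its centre.
- spare_tin2: A third such tin, standing upright, 80 mm high; a bystander. Origin under its centre.
- jar: Amber jar with a metal cap, 72 mm across, 100 mm high; a bystander. Origin under its centre.
- gift_box: Small card gift box, 50 x 90 x 40 mm; a bystander. Origin under its centre.
- truffle_box: Open card box of truffles, 100 x 75 x 30 mm; a bystander. Origin under its centre.
Things that resemble listed ones, but are neither listed nor needed, are in the scene too. Leave any yellow look-alike of the tin alone.

How it is judged (in metres and radians):
On the way, in this order (a step that is already met when the one before it is completed fails the run):
1. the scraper has rolled the tin to the middle of the ramp and is pushing it (x of tin in the frame of rack between -0.06 and 0.06 m and contact force between scraper and tin above 0.02 N), for 0.1 s.
2. the backstop is fully home and the scraper presses the tin snugly against it, 4.5 N or more on the plate (it slides at 2 N, so only the solid stop gives this) (x of backstop in the frame of rack above 0.135 m and x of tin in the frame of backstop above -0.037 m and z of tin in the frame of rack between 0.054 and 0.07 m and angle between the y axis of tin and the y axis of rack, either way round below 0.1 rad and contact force between tin and backstop above 4.5 N and contact force between scraper and tin above 2 N), for 0.5 s.
At the end, for the whole second after the job is handed in: The backstop is where it was pressed home (its face beyond rack x = 135 mm), the tin lies still and square in the pocket within 7 mm of touching the plate, and the scraper stands at rest and upright (within 0.2 rad) in the slot of its stand, its blade down on the slot's floor (within 5 mm) (x of backstop in the frame of rack above 0.135 m and x of tin in the frame of backstop above -0.037 m and z of tin in the frame of rack between 0.054 and 0.07 m and angle between the y axis of tin and the y axis of rack, either way round below 0.1 rad and linear speed of each of tin, scraper below 0.02 m/s and x of scraper in the frame of stand between -0.006 and 0.006 m and y of scraper in the frame of stand between -0.008 and 0.008 m and z of scraper in the frame of stand below 0.01 m and angle between scraper's own z axis and vertical below 0.2 rad).
It fails at once if the tin is pushed by the scraper with more than 15 N (dented) (contact force between scraper and tin above 15 N).
It fails at once if the robot itself touches the tin (contact force between any of the fingers, the arm and tin above 0.2 N).
It fails at once if the robot itself or the bare scraper pushes the backstop (contact force between any of the fingers, the arm, scraper and backstop above 0.2 N).
It fails at once if the tin runs away, faster than 0.35 m/s (linear speed of tin above 0.35 m/s).
It fails at once if a bystander is moved by more than 20 mm (distance of any of dish, spare_tin, spare_tin2, jar, gift_box, truffle_box from where it was at the start of the episode above 0.02 m).
It also fails if it takes over 72 s, if anything falls off the work surface, if the arm or the gripper's body presses on something with over 40 N, if the wrist force passes 120 N, or if a joint passes its speed limit or range.

## Working session

There is one attempt and no reset: what is moved stays moved. The work goes in short steps, Python scripts to look and compute and a tool call to move; the robot and the scene stay as the last step left them, time stands still between calls to the robot, and variables do not carry over. Pictures are saved under pics/ and viewed, at most 10 in all, crops included, and the job is handed in when it is done.

Besides the shell and the picture viewer there is one more tool, called by a JSON object that holds its "op" and its "data", one argument or row to a line. apply_moves: Moves the arm, as the interface text tells. Its arguments: {"type":"object","properties":{"moves":{"type":"array"},"hand":{"type":"number"}},"required":["moves"]}

```bash
mkdir -p pics; cat > h.py <<'E'
import numpy as np, cv2
from station import r, imaging, models
def ray(c,uv):
    K=np.array(c["intrinsics"]);R=np.array(c["orientation"]);d=R@np.linalg.solve(K,[uv[0],uv[1],1.]);return np.array(c["eye"]),d
def onz(c,uv,z):
    e,d=ray(c,uv);return e+d*(z-e[2])/d[2]
def proj(c,p):
    K=np.array(c["intrinsics"]);R=np.array(c["orientation"]);q=K@(R.T@(np.array(p)-np.array(c["eye"])));return q[:2]/q[2]
E
python3 - <<'E'
from h import *
np.set_printoptions(precision=4,suppress=True)
s=r.sense();print(s);print(r.pinch_z)
Z=dict(rack=0,lip=.0365,tin=.055,backstop=.034,scraper=.005,stand=0,dish=0,spare_tin=0,jar=0,gift_box=0,truffle_box=0)
ims=[]
for n in("top","scene"):
    c=imaging.capture(n);ims.append(c["frame"]);print(n,c["eye"],np.array(c["orientation"]).tolist())
    for k,z in Z.items():
        for d in models.place_of(c,k)[:4]:
            uv=np.array(d["at"])*[560,420];print(k,round(d["confidence"],2),uv.round(1),onz(c,uv,z).round(4))
    cv2.imwrite(f"pics/{n}0.png",cv2.resize(c["frame"],(800,600)))
E
```

```text
{'time_s': 0.0, 'joints': array([ 81.108 ,  22.0908,   0.3781,  -0.0302, -68.414 , -14.8171]), 'joint_velocities': array([-0.061 , -0.0024, -0.0812, -0.0395,  0.0798,  0.0927]), 'effort': array([ -0.0008, -39.0667,  18.7401,   4.2198,   0.011 ,  -0.0002]), 'tcp_pos': array([0.251 , 0.5717, 0.2214]), 'ee_rot': array([[ 0.9155, -0.4023, -0.0008],
       [-0.4023, -0.9155, -0.0021],
       [ 0.0001,  0.0023, -1.    ]]), 'wrist_force': array([-0.1696,  0.5383, -0.9067]), 'moment': array([ 0.008 ,  0.058 , -0.0038]), 'gripper_force': 0.0, 'gripper_width': 0.9991627393216194}
0.0187
top [0.3355 0.0108 1.1658] [[0.01646545566846699, -0.9849248735726018, 0.17219721887308254], [-0.9998594411307847, -0.01676367676568512, -0.0002777101554267852], [0.003160182156861854, -0.17216844240246285, -0.9850624552227363]]
rack 0.71 [278.  193.9] [0.5661 0.0219 0.    ]
lip 0.66 [255.5 189.1] [0.5704 0.0791 0.0365]
lip 0.28 [229.8 184.4] [0.5816 0.1449 0.0365]
tin 0.71 [370.  308.3] [ 0.2795 -0.2043  0.055 ]
tin 0.68 [366.7 254.6] [ 0.4076 -0.1984  0.055 ]
backstop 0.57 [230.9 183.8] [0.5837 0.1425 0.034 ]
[... 908 characters left out ...]
585 -0.1903  0.055 ]
backstop 0.89 [352.1 242.3] [0.5891 0.1451 0.034 ]
scraper 0.59 [431.1 233.5] [0.5003 0.3533 0.005 ]
stand 0.6 [427.9 236.7] [0.508  0.3446 0.    ]
dish 0.88 [170.5 209.6] [ 0.4277 -0.3684  0.    ]
spare_tin 0.75 [323.2 306.1] [0.7685 0.0801 0.    ]
spare_tin 0.71 [238.9 302.2] [ 0.7712 -0.0998  0.    ]
spare_tin 0.62 [251.9 221.9] [ 0.4731 -0.1216  0.    ]
spare_tin 0.17 [429.4 232.3] [0.4883 0.3522 0.    ]
jar 0.88 [430.6 290.2] [0.704  0.3133 0.    ]
gift_box 0.73 [290.4 210.2] [ 0.4079 -0.0207  0.    ]
truffle_box 0.61 [155.8 277.6] [ 0.7101 -0.3068  0.    ]
truffle_box 0.53 [324.5 308.6] [0.7754 0.0831 0.    ]
truffle_box 0.47 [239.3 301.7] [ 0.7697 -0.0992  0.    ]
```

View pics/top0.png

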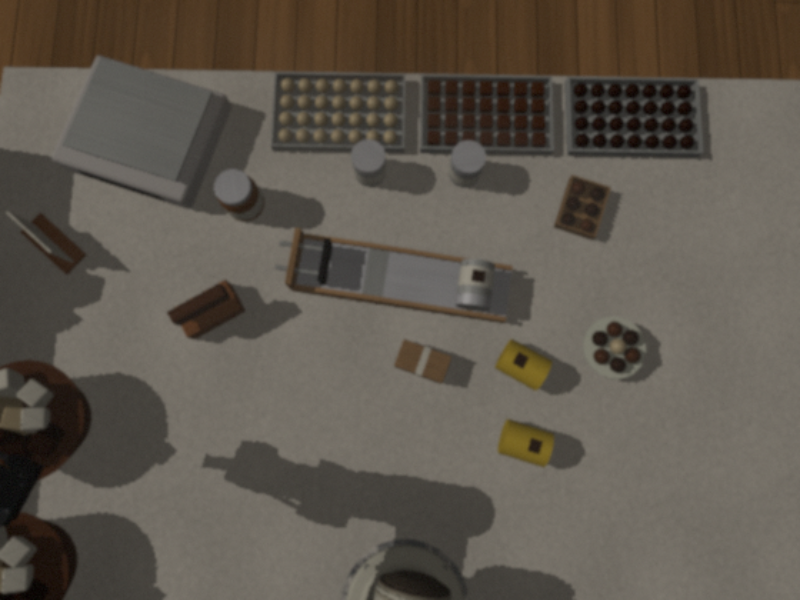

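View pics/scene0.png

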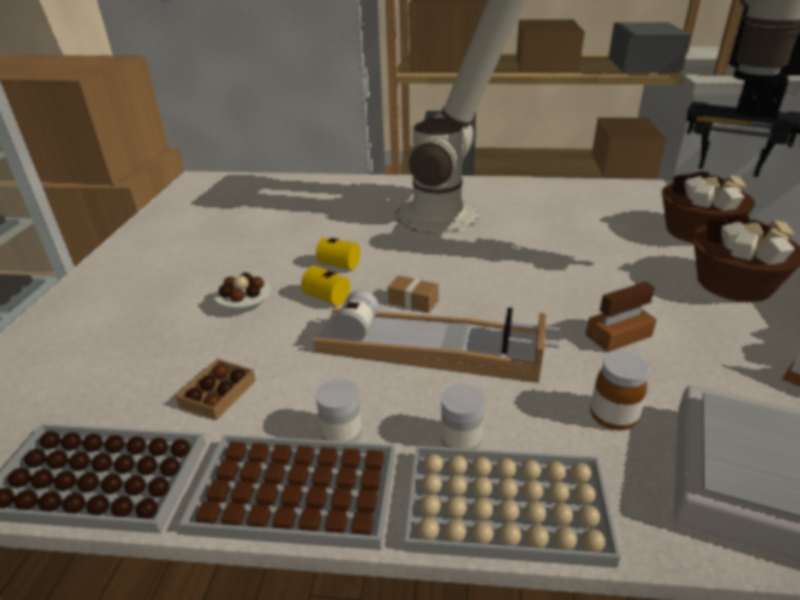

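The tin with the paper band lies on the rack at about (475,283) in the top view (800x600). The yellow ones at (523,363) and (526,442) are look-alikes. The scraper stands in its stand at (207,308). The item at (45,240) is a separate blade and block, not handle-up in a stand, so it's a look-alike. Next I'll fit poses by silhouette and confirm them in one crop.

```bash
cat > fit.py <<'E'
from h import *
from scipy.optimize import minimize
np.set_printoptions(precision=4,suppress=True)
def box(x0,x1,y0,y1,z0,z1): return np.array([[x,y,z] for x in(x0,x1) for y in(y0,y1) for z in(z0,z1)])
def wedge(): return np.array([[x,y,z] for y in(-.051,.051) for x,z in((-.2,0),(-.2,.0285),(.023,.040),(.06,.0445),(.06,0))])
RACK=[wedge(),box(.06,.18,-.051,.051,0,.042),box(.18,.192,-.051,.051,0,.072)]
SCR=[box(-.012,.012,-.05,.05,.063,.098),box(-.002,.002,-.04,.04,.045,.067)]
STAND=[box(-.03,.03,-.053,.053,0,.04)]
def W(P,p):
    c,s=np.cos(p[2]),np.sin(p[2]);return P@np.array([[c,-s,0],[s,c,0],[0,0,1]]).T+[p[0],p[1],0]
S=4
def render(c,parts,p):
    m=np.zeros((420*S,560*S),np.uint8)
    for P in parts:
        uv=np.array([proj(c,q) for q in W(P,p)])
        cv2.fillConvexPoly(m,cv2.convexHull(((uv+.5)*S*16).astype(np.int32)),1,shift=4)
    return m
def fit(c,parts,mask,p0,ign=None):
    M=cv2.resize(mask.astype(np.uint8),None,fx=S,fy=S,interpolation=0)
    I=np.ones_like(M) if ign is None else 1-cv2.resize(ign.astype(np.uint8),None,fx=S,fy=S,interpolation=0)
    def f(p):
        m=render(c,parts,p);return 1-((m&M)*I).sum()/max(1,((m|M)*I).sum())
    best=None
    for st in(.01,.004):
        p0=minimize(f,p0,method="Nelder-Mead",options=dict(initial_simplex=np.array([p0]+[np.array(p0)+d for d in np.diag([st,st,st*8])]),maxiter=80)).x
    return p0,f(p0)
E
cat > run1.py <<'E'
from fit import *
crops=[]
for n in("top","scene"):
    c=imaging.capture(n)
    def mk(k,near):
        L=models.cut_out(c,k)
        u=proj(c,near)
        best=[d for d in L if np.hypot(*(np.argwhere(d["region"]).mean(0)[::-1]-u))<25]
        return (best[0]["region"],best[0]["confidence"]) if best else (np.zeros((420,560),bool),0)
    tin,ct=mk("tin",[.55,-.11,.05]); bs,_=mk("backstop",[.585,.144,.05])
    sc,cs=mk("scraper",[.5,.355,.08]); sd,cd=mk("stand",[.5,.355,.03]); rk,cr=mk("rack",[.566,.02,.03])
    print(n,ct,cs,cd,cr,[m.sum() for m in(tin,bs,sc,sd,rk)])
    ov=c["frame"].copy()
    def draw(parts,p,col):
        for P in parts:
            h=cv2.convexHull((np.array([proj(c,q) for q in W(P,p)])*16).astype(np.int32));cv2.polylines(big,[((h*4/16)).astype(int)],True,col,1)
    big=cv2.resize(ov,None,fx=4,fy=4,interpolation=cv2.INTER_CUBIC)
    big=cv2.convertScaleAbs(big,alpha=1.5)
    if cr: p,e=fit(c,RACK,rk|tin|bs,[.566,.02,1.52],ign=cv2.dilate((tin|bs).astype(np.uint8),np.ones((5,5)))>0);print("rack",p,e);draw(RACK,p,(0,255,0))
    if cs: 
        for y0 in (-.4,.3): q,e=fit(c,SCR,sc,[.5,.355,y0 if n=="top" else y0]);print("scr",q,e)
        draw(SCR,q,(0,0,255))
    if cd: q,e=fit(c,STAND,sd,[.5,.355,.3],ign=sc);print("stand",q,e);draw(STAND,q,(255,0,0))
    u=proj(c,[.55,.12,.03])*4;x0,y0=(u-[760,420 if n=="top" else 360]).astype(int).clip(0)
    crops.append(cv2.resize(big[y0:y0+720,x0:x0+1600],(800,360))[:300])
cv2.imwrite("pics/fit1.png",np.vstack(crops))
E
python3 run1.py
```

```text
top 0.76 0.64 0.57 0.82 [np.int64(873), np.int64(295), np.int64(507), np.int64(595), np.int64(5673)]
rack [0.5616 0.0194 1.4362] 0.03158161648177493
scr [0.4978 0.3567 0.5304] 0.17133224356354715
scr [0.4971 0.3558 0.5648] 0.17251581309936748
stand [0.4961 0.3579 0.518 ] 0.2031538332494548
scene 0.97 0.6 0.82 0.71 [np.int64(788), np.int64(169), np.int64(721), np.int64(889), np.int64(5404)]
rack [0.5613 0.0212 1.4332] 0.029397415529341164
scr [0.5016 0.3578 0.5832] 0.08233319345362988
scr [0.502  0.3579 0.5841] 0.08204697986577181
stand [0.4945 0.3593 0.5899] 0.054412651611606244
```

View pics/fit1.png

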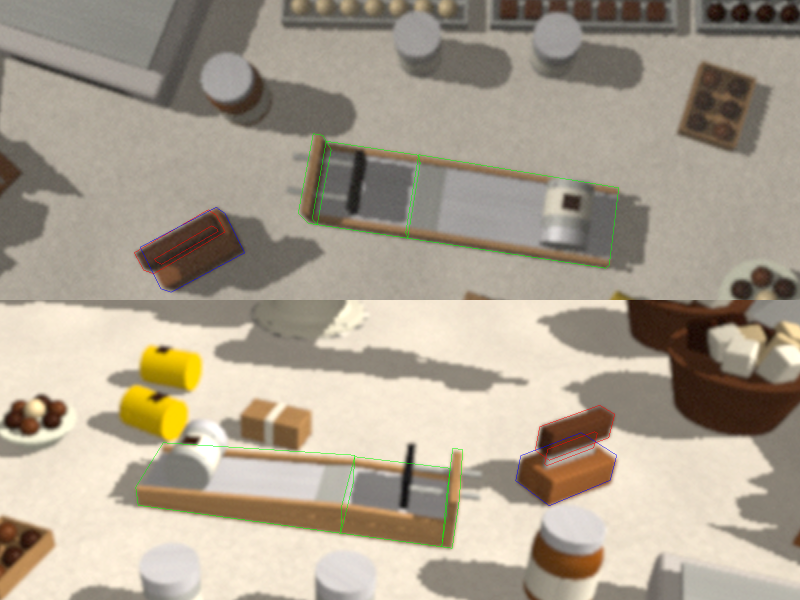

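The overlay fits both views: rack outline, end wall at left, scraper in its stand at crop pixels (190,245) in the top view and (575,430) in the scene view. Rack is at about (0.5615, 0.0203) with yaw 1.435, scraper at about (0.499, 0.357) with yaw about 0.57. I'll move above the scraper now.

{"op": "apply_moves", "data": {
  "moves": [
    [[0.0314, 0.0097, 0], 0],
    [[0.0314, 0.0097, 0], 0],
    [[0.0314, 0.0097, 0], 0],
    [[0.0314, 0.0097, 0], 0],
    [[0.0314, 0.0097, 0], 0]
  ],
  "hand": 0.087
}}

```text
time_s: 2.22
tcp_pos: [0.3764, 0.4637, 0.2227]
ee_rot: [[0.916, -0.402, 0.0], [-0.402, -0.916, 0.0], [0.0, -0.0, -1.0]]
wrist_force: [-0.3, 1.1, 0.3]
gripper_width: 1.0
gripper_force: 0.0
```

{"op": "apply_moves", "data": {
  "moves": [
    [[0.0314, 0.0097, 0], 0],
    [[0.0314, 0.0097, 0], 0],
    [[0.0314, 0.0097, 0], 0],
    [[0.0314, 0.0097, 0], 0],
    [[0.0314, 0.0097, 0], 0]
  ]
}}

```text
time_s: 2.63
tcp_pos: [0.5009, 0.356, 0.2228]
ee_rot: [[0.916, -0.402, 0.0], [-0.402, -0.916, 0.0], [0.0, -0.0, -1.0]]
wrist_force: [-0.6, -0.1, -0.5]
gripper_width: 1.003
gripper_force: 0.0
```

{"op": "apply_moves", "data": {
  "moves": [
    [[0, 0, 0], 6.7],
    [[0, 0, 0], 6.7],
    [[0, 0, 0], 6.7],
    [[0, 0, 0], 6.7],
    [[0, 0, 0], 6.7]
  ]
}}

```text
time_s: 3.05
tcp_pos: [0.4999, 0.357, 0.2225]
ee_rot: [[0.536, -0.844, -0.0], [-0.844, -0.536, -0.0], [0.0, 0.0, -1.0]]
wrist_force: [-0.2, -1.2, 0.8]
gripper_width: 1.001
gripper_force: 0.0
```

```bash
cat > wr.py <<'E'
from fit import *
s=r.sense();print(s["time_s"],s["tcp_pos"],s["ee_rot"],s["wrist_force"])
c=imaging.capture("wrist");print(c["eye"],np.array(c["orientation"]).tolist())
big=cv2.convertScaleAbs(c["frame"],alpha=1.4)
for k,P,p0 in(("scraper",SCR,[.5,.357,.57]),("stand",STAND,[.497,.358,.57])):
    L=models.cut_out(c,k);print(k,[(round(d["confidence"],2),d["region"].sum()) for d in L])
    if L:
        p,e=fit(c,P,L[0]["region"],p0,ign=(None if k=="scraper" else sc));print(p,e)
        if k=="scraper": sc=L[0]["region"]
        for Q in P: cv2.polylines(big,[cv2.convexHull(np.array([proj(c,q) for q in W(Q,p)]).astype(np.int32))],True,(0,255,0) if k=="stand" else (0,0,255),1)
cv2.imwrite("pics/w1.png",big)
E
python3 wr.py
```

```text
3.05 [0.4999 0.357  0.2225] [[ 0.5363 -0.844  -0.    ]
 [-0.844  -0.5363 -0.    ]
 [ 0.      0.     -1.    ]] [-0.2287 -1.2229  0.8312]
[0.5383 0.2973 0.3845] [[-0.8438481403586545, -0.5178517461242521, -0.1405342842487304], [-0.5365805161021945, 0.8150197736847548, 0.21868726127132637], [0.001290640438862339, 0.2599467975161723, -0.9656220775791857]]
scraper [(0.91, np.int64(3464))]
[0.4987 0.3587 0.5415] 0.06589813597600025
stand [(0.3, np.int64(7161))]
[0.497 0.358 0.57 ] 1.0
```

View pics/w1.png

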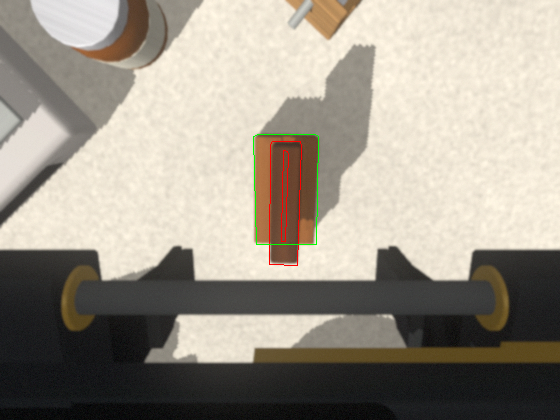

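Wrist view: the handle is centred at about (285,200), the stand's outline is aligned with it, and the fingers sit symmetrically around it. Descending to grasp.

{"op": "apply_moves", "data": {
  "moves": [
    [[-0.002, 0, 0.032], 0],
    [[0, 0, 0.032], 0],
    [[0, 0, 0.032], 0],
    [[0, 0, 0.025], 0],
    [[0, 0, 0.02], 0]
  ],
  "hand": 0.087
}}

```text
time_s: 3.62
tcp_pos: [0.4978, 0.3581, 0.0791]
ee_rot: [[0.544, -0.839, -0.002], [-0.839, -0.544, -0.002], [0.001, 0.003, -1.0]]
wrist_force: [-0.2, -0.1, 0.4]
gripper_width: 0.998
gripper_force: 0.0
```

{"op": "apply_moves", "data": {
  "moves": [
    [[0, 0, 0.01], 0],
    [[0, 0, 0.007], 0],
    [[0, 0, 0.002], 0],
    [[0, 0, 0], 0]
  ]
}}

```text
time_s: 3.95
tcp_pos: [0.4991, 0.3593, 0.0631]
ee_rot: [[0.542, -0.84, 0.001], [-0.84, -0.542, 0.001], [-0.0, -0.001, -1.0]]
wrist_force: [-0.1, -0.1, 0.2]
gripper_width: 0.996
gripper_force: 0.0
```

{"op": "apply_moves", "data": {
  "moves": [
    [[0, 0, 0], 0],
    [[0, 0, 0], 0],
    [[0, 0, 0], 0],
    [[0, 0, 0], 0],
    [[0, 0, 0], 0]
  ],
  "hand": 0.0
}}

```text
time_s: 4.37
tcp_pos: [0.4989, 0.359, 0.0631]
ee_rot: [[0.542, -0.841, 0.001], [-0.841, -0.542, 0.001], [-0.0, -0.001, -1.0]]
wrist_force: [-0.4, 0.2, 0.2]
gripper_width: 0.708
gripper_force: 0.0
```

{"op": "apply_moves", "data": {
  "moves": [
    [[0, 0, 0], 0],
    [[0, 0, 0], 0],
    [[0, 0, 0], 0],
    [[0, 0, 0], 0],
    [[0, 0, 0], 0]
  ]
}}

```text
time_s: 4.78
tcp_pos: [0.4987, 0.3588, 0.0625]
ee_rot: [[0.542, -0.841, -0.0], [-0.841, -0.542, -0.0], [0.0, 0.0, -1.0]]
wrist_force: [1.2, 0.3, -0.2]
gripper_width: 0.326
gripper_force: 0.0
```

{"op": "apply_moves", "data": {
  "moves": [
    [[0, 0, 0], 0],
    [[0, 0, 0], 0],
    [[0, 0, 0], 0]
  ]
}}

```text
time_s: 5.03
tcp_pos: [0.4987, 0.3588, 0.0625]
ee_rot: [[0.542, -0.841, -0.0], [-0.841, -0.542, -0.0], [0.0, 0.0, -1.0]]
wrist_force: [0.4, 0.6, -1.0]
gripper_width: 0.268
gripper_force: 29.7
```

{"op": "apply_moves", "data": {
  "moves": [
    [[0, 0, 0], 0],
    [[0, 0, 0], 0],
    [[0, 0, 0], 0]
  ]
}}

```text
time_s: 5.28
tcp_pos: [0.4987, 0.3588, 0.0625]
ee_rot: [[0.542, -0.841, -0.0], [-0.841, -0.542, -0.0], [0.0, 0.0, -1.0]]
wrist_force: [0.4, 1.0, -0.5]
gripper_width: 0.278
gripper_force: 29.7
```

{"op": "apply_moves", "data": {
  "moves": [
    [[0, 0, -0.01], 0],
    [[0, 0, -0.02], 0],
    [[0, 0, -0.04], 0],
    [[0, 0, -0.04], 0],
    [[0, 0, -0.03], 0]
  ]
}}

```text
time_s: 5.7
tcp_pos: [0.4993, 0.3592, 0.2066]
ee_rot: [[0.542, -0.84, 0.003], [-0.84, -0.542, 0.002], [-0.0, -0.004, -1.0]]
wrist_force: [0.0, 0.6, -0.5]
gripper_width: 0.273
gripper_force: 29.7
```

{"op": "apply_moves", "data": {
  "moves": [
    [[0.0233, 0.0129, 0], 0],
    [[0.0233, 0.0129, 0], 0],
    [[0.0233, 0.0129, 0], 0],
    [[0.0233, 0.0129, 0], 0],
    [[0.0233, 0.0129, 0], 0]
  ]
}}

```text
time_s: 6.12
tcp_pos: [0.5071, 0.2247, 0.2032]
ee_rot: [[0.542, -0.84, 0.0], [-0.84, -0.542, 0.0], [-0.0, -0.0, -1.0]]
wrist_force: [0.3, -0.3, -1.7]
gripper_width: 0.273
gripper_force: 29.7
```

{"op": "apply_moves", "data": {
  "moves": [
    [[0.0233, 0.0129, 0], 0],
    [[0.0233, 0.0129, 0], 0],
    [[0.0233, 0.0129, 0], 0],
    [[0.0233, 0.0129, 0], 0],
    [[0.0233, 0.0129, 0], 0]
  ]
}}

```text
time_s: 6.53
tcp_pos: [0.5161, 0.0918, 0.2032]
ee_rot: [[0.542, -0.841, 0.0], [-0.841, -0.542, 0.0], [-0.0, -0.0, -1.0]]
wrist_force: [0.3, 0.1, -0.9]
gripper_width: 0.275
gripper_force: 29.7
```

{"op": "apply_moves", "data": {
  "moves": [
    [[0.0233, 0.0129, 0], 0],
    [[0.0233, 0.0129, 0], 0],
    [[0.0233, 0.0129, 0], 0],
    [[0.0233, 0.0129, 0], 0],
    [[0.0233, 0.0129, 0], 0]
  ]
}}

```text
time_s: 6.95
tcp_pos: [0.525, -0.041, 0.2032]
ee_rot: [[0.542, -0.841, 0.0], [-0.841, -0.542, 0.0], [0.0, -0.001, -1.0]]
wrist_force: [0.6, -0.1, -1.9]
gripper_width: 0.276
gripper_force: 29.7
```

{"op": "apply_moves", "data": {
  "moves": [
    [[0.0233, 0.0129, 0], 0],
    [[0.0233, 0.0129, 0], 0],
    [[0.0233, 0.0129, 0], 0],
    [[0.0233, 0.0129, 0], 0],
    [[0.0233, 0.0129, 0], 0]
  ]
}}

```text
time_s: 7.37
tcp_pos: [0.5338, -0.1739, 0.2032]
ee_rot: [[0.542, -0.841, 0.0], [-0.841, -0.542, 0.0], [0.0, -0.0, -1.0]]
wrist_force: [0.1, -0.1, -1.8]
gripper_width: 0.273
gripper_force: 29.7
```

{"op": "apply_moves", "data": {
  "moves": [
    [[0, 0, 0], -6.2],
    [[0, 0, 0], -6.2],
    [[0, 0, 0], -6.2],
    [[0, 0, 0], -6.2]
  ]
}}

```text
time_s: 7.7
tcp_pos: [0.5338, -0.1729, 0.203]
ee_rot: [[0.847, -0.532, -0.0], [-0.532, -0.847, 0.0], [-0.0, -0.0, -1.0]]
wrist_force: [0.1, 0.8, -0.8]
gripper_width: 0.278
gripper_force: 29.7
```

{"op": "apply_moves", "data": {
  "moves": [
    [[0, 0, 0], -6.2],
    [[0, 0, 0], -6.2],
    [[0, 0, 0], -6.2],
    [[0, 0, 0], -6.0],
    [[0, 0, 0], 0]
  ]
}}

```text
time_s: 8.12
tcp_pos: [0.5339, -0.1725, 0.203]
ee_rot: [[0.991, -0.134, 0.0], [-0.134, -0.991, 0.0], [-0.0, -0.0, -1.0]]
wrist_force: [0.0, 0.0, -1.6]
gripper_width: 0.271
gripper_force: 29.7
```

```bash
cat > st.py <<'E'
from h import *
np.set_printoptions(precision=4,suppress=True)
P=np.array([.5615,.0203]);a=1.4347;u=np.array([np.cos(a),np.sin(a)]);v=np.array([-u[1],u[0]])
def rk(p): d=np.asarray(p)[:2]-P; return np.array([d@u,d@v])
if __name__=="__main__":
    s=r.sense();y=s["ee_rot"][:,1];f=s["wrist_force"]
    print("t",s["time_s"],"tcp rack xy",rk(s["tcp_pos"]),"z",s["tcp_pos"][2],"yaw err deg",np.degrees(np.arctan2(-y[1],-y[0])-a),"F along",f[:2]@u,"F",f,"M",s["moment"])
E
python3 - <<'E'
from st import *
import runpy; runpy.run_module("st",run_name="__main__")
for n,z in(("top",.05),("scene",.05)):
    c=imaging.capture(n)
    for k in("tin","lip","backstop"):
        for d in models.place_of(c,k)[:3]:
            uv=np.array(d["at"])*[560,420];print(n,k,round(d["confidence"],2),rk(onz(c,uv,dict(tin=.054,lip=.0365,backstop=.034)[k])).round(4))
    b=cv2.resize(c["frame"],None,fx=3,fy=3,interpolation=cv2.INTER_CUBIC);q=proj(c,[.54,-.13,.08])*3;x,y=(q-[200,230]).astype(int).clip(0)
    cr=b[y:y+440,x:x+400]; im=cr if n=="top" else np.hstack([im[:440],cr[:440]])
cv2.imwrite("pics/pre.png",cv2.convertScaleAbs(im,alpha=1.4))
E
```

```text
t 8.1167 tcp rack xy [-0.1948  0.0012] z 0.20299207875273068 yaw err deg 0.08831604385759953 F along 0.022722086297262804 F [ 0.0065  0.022  -1.625 ] M [-0.0422 -0.0358  0.0346]
top tin 0.94 [-0.252   0.2506]
top tin 0.73 [-0.2389  0.1245]
top tin 0.56 [-0.135   0.0038]
top lip 0.59 [0.0635 0.004 ]
top lip 0.49 [-0.0046  0.0027]
top backstop 0.93 [ 0.124  -0.0064]
top backstop 0.29 [ 0.288  -0.0938]
scene tin 0.77 [-0.133  -0.0033]
scene tin 0.71 [-0.2288  0.078 ]
scene tin 0.61 [-0.249   0.2099]
scene lip 0.77 [0.0597 0.0032]
scene lip 0.51 [ 0.0062 -0.0368]
scene backstop 0.64 [0.1203 0.0034]
```

View pics/pre.png

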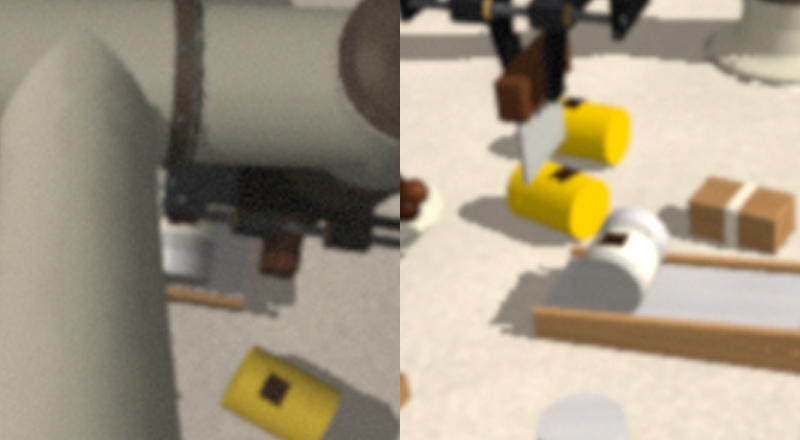

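Scene crop: the scraper hangs upright over the downhill end, blade at (540,140), with the white banded tin on the rack at (630,250). The tin is at rack x about -0.134 and the backstop about 0.122. Descending behind the tin and approaching slowly.

{"op": "apply_moves", "data": {
  "moves": [
    [[0, 0, 0.025], 0],
    [[0, 0, 0.03], 0],
    [[0, 0, 0.03], 0],
    [[0, 0, 0.018], 0],
    [[0, 0, 0.009], 0]
  ]
}}

```text
time_s: 8.93
tcp_pos: [0.5323, -0.1724, 0.0876]
ee_rot: [[0.991, -0.137, -0.005], [-0.137, -0.991, 0.001], [-0.006, 0.0, -1.0]]
wrist_force: [-0.2, -0.1, -0.9]
gripper_width: 0.273
gripper_force: 29.7
```

{"op": "apply_moves", "data": {
  "moves": [
    [[0, -0.004, 0], 0],
    [[0, -0.004, 0], 0],
    [[0, -0.004, 0], 0],
    [[0, -0.004, 0], 0],
    [[0, -0.002, 0], 0]
  ]
}}

```text
time_s: 9.35
tcp_pos: [0.5377, -0.1541, 0.092]
ee_rot: [[0.991, -0.135, 0.003], [-0.135, -0.991, -0.0], [0.003, -0.0, -1.0]]
wrist_force: [-0.0, -0.3, -1.7]
gripper_width: 0.275
gripper_force: 29.7
```

{"op": "apply_moves", "data": {
  "moves": [
    [[0, -0.0015, 0], 0],
    [[0, -0.0015, 0], 0],
    [[0, -0.0015, 0], 0],
    [[0, -0.0015, 0], 0],
    [[0, -0.0015, 0], 0]
  ]
}}

```text
time_s: 9.77
tcp_pos: [0.5376, -0.1473, 0.0906]
ee_rot: [[0.991, -0.136, 0.0], [-0.136, -0.991, -0.0], [0.0, 0.0, -1.0]]
wrist_force: [-0.1, 0.6, -1.5]
gripper_width: 0.271
gripper_force: 29.7
```

{"op": "apply_moves", "data": {
  "moves": [
    [[0, -0.0015, 0], 0],
    [[0, -0.0015, 0], 0],
    [[0, -0.0015, 0], 0],
    [[0, -0.0015, 0], 0],
    [[0, -0.0015, 0], 0]
  ]
}}

```text
time_s: 10.18
tcp_pos: [0.5387, -0.1398, 0.0905]
ee_rot: [[0.991, -0.136, -0.0], [-0.136, -0.991, -0.0], [-0.0, 0.0, -1.0]]
wrist_force: [0.3, -0.2, -1.6]
gripper_width: 0.271
gripper_force: 29.7
```

```bash
python3 st.py
```

```text
t 10.1833 tcp rack xy [-0.1618  0.0009] z 0.0905451433900543 yaw err deg -0.014615188811634719 F along -0.18933396095912436 F [ 0.3252 -0.2356 -1.5748] M [-0.215   0.0527 -0.0165]
```

{"op": "apply_moves", "data": {
  "moves": [
    [[0, -0.002, -0.0005], 0],
    [[0, -0.002, -0.0005], 0],
    [[0, -0.002, -0.0005], 0],
    [[0, -0.003, -0.0005], 0],
    [[0, -0.003, -0.0002], 0]
  ]
}}

```text
time_s: 10.6
tcp_pos: [0.5404, -0.1278, 0.0929]
ee_rot: [[0.991, -0.136, 0.0], [-0.136, -0.991, 0.0], [0.0, -0.0, -1.0]]
wrist_force: [0.2, -0.8, -0.8]
gripper_width: 0.275
gripper_force: 29.7
```

```bash
python3 st.py
```

```text
t 10.6 tcp rack xy [-0.1496  0.0008] z 0.0929047067131836 yaw err deg -0.015214252995014029 F along -0.7282263351146401 F [ 0.193  -0.7615 -0.7965] M [-0.1992  0.0258 -0.0024]
```

{"op": "apply_moves", "data": {
  "moves": [
    [[0, -0.003, -0.0002], 0],
    [[0, -0.003, -0.0002], 0],
    [[0, -0.003, -0.0002], 0],
    [[0, -0.003, -0.0002], 0],
    [[0, -0.003, -0.0002], 0]
  ]
}}

```text
time_s: 11.02
tcp_pos: [0.5423, -0.1128, 0.0937]
ee_rot: [[0.991, -0.136, -0.0], [-0.136, -0.991, 0.0], [-0.0, 0.0, -1.0]]
wrist_force: [-0.8, -0.4, -1.1]
gripper_width: 0.274
gripper_force: 29.7
```

{"op": "apply_moves", "data": {
  "moves": [
    [[0, -0.003, -0.0002], 0],
    [[0, -0.003, -0.0002], 0],
    [[0, -0.003, -0.0002], 0],
    [[0, -0.003, -0.0002], 0],
    [[0, -0.003, -0.0002], 0]
  ]
}}

```text
time_s: 11.43
tcp_pos: [0.5444, -0.098, 0.0948]
ee_rot: [[0.991, -0.136, -0.0], [-0.136, -0.991, -0.0], [-0.0, 0.0, -1.0]]
wrist_force: [-0.4, -0.3, -1.1]
gripper_width: 0.275
gripper_force: 29.7
```

```bash
python3 - <<'E'
from st import *
import runpy; runpy.run_module("st",run_name="__main__")
c=imaging.capture("scene")
for d in models.place_of(c,"tin")[:3]:
    uv=np.array(d["at"])*[560,420];print(round(d["confidence"],2),rk(onz(c,uv,.056)).round(4))
E
```

```text
t 11.4333 tcp rack xy [-0.1195  0.0009] z 0.09478178208392228 yaw err deg -0.01172117486759394 F along -0.31218040952991327 F [-0.4097 -0.259  -1.0703] M [-0.271   0.0337 -0.0257]
0.88 [-0.226   0.0833]
0.82 [-0.0873  0.0049]
0.41 [-0.2448  0.2107]
```

{"op": "apply_moves", "data": {
  "moves": [
    [[0, -0.004, -0.0002], 0],
    [[0, -0.004, -0.0002], 0],
    [[0, -0.004, -0.0002], 0],
    [[0, -0.004, -0.0002], 0],
    [[0, -0.004, -0.0002], 0]
  ]
}}

```text
time_s: 11.95
tcp_pos: [0.5472, -0.078, 0.0958]
ee_rot: [[0.991, -0.136, 0.0], [-0.136, -0.991, 0.0], [0.0, -0.0, -1.0]]
wrist_force: [-0.6, -0.9, -1.5]
gripper_width: 0.275
gripper_force: 29.7
```

{"op": "apply_moves", "data": {
  "moves": [
    [[0, -0.004, -0.0002], 0],
    [[0, -0.004, -0.0002], 0],
    [[0, -0.004, -0.0002], 0],
    [[0, -0.004, -0.0002], 0],
    [[0, -0.004, -0.0002], 0]
  ]
}}

```text
time_s: 12.37
tcp_pos: [0.5499, -0.0583, 0.0968]
ee_rot: [[0.991, -0.136, 0.0], [-0.136, -0.991, -0.0], [0.0, 0.0, -1.0]]
wrist_force: [-0.2, -0.8, -0.3]
gripper_width: 0.272
gripper_force: 29.7
```

{"op": "apply_moves", "data": {
  "moves": [
    [[0, -0.004, -0.0002], 0],
    [[0, -0.004, -0.0002], 0],
    [[0, -0.004, -0.0002], 0],
    [[0, -0.004, -0.0002], 0],
    [[0, -0.004, -0.0002], 0]
  ]
}}

```text
time_s: 12.78
tcp_pos: [0.5526, -0.0385, 0.0978]
ee_rot: [[0.991, -0.136, -0.0], [-0.136, -0.991, -0.0], [-0.0, 0.0, -1.0]]
wrist_force: [0.4, 0.0, -1.7]
gripper_width: 0.277
gripper_force: 29.7
```

{"op": "apply_moves", "data": {
  "moves": [
    [[0, -0.004, -0.0002], 0],
    [[0, -0.004, -0.0002], 0],
    [[0, -0.004, -0.0002], 0],
    [[0, -0.004, -0.0002], 0],
    [[0, -0.004, -0.0002], 0]
  ]
}}

```text
time_s: 13.2
tcp_pos: [0.5553, -0.0187, 0.0988]
ee_rot: [[0.991, -0.136, -0.0], [-0.136, -0.991, -0.0], [-0.0, 0.0, -1.0]]
wrist_force: [0.2, -0.9, -0.5]
gripper_width: 0.277
gripper_force: 29.7
```

{"op": "apply_moves", "data": {
  "moves": [
    [[0, -0.004, -0.0002], 0],
    [[0, -0.004, -0.0002], 0],
    [[0, -0.004, -0.0002], 0],
    [[0, -0.004, -0.0002], 0],
    [[0, -0.003, -0.0002], 0]
  ]
}}

```text
time_s: 13.62
tcp_pos: [0.5579, 0.0003, 0.0997]
ee_rot: [[0.991, -0.136, 0.0], [-0.136, -0.991, 0.0], [0.0, -0.0, -1.0]]
wrist_force: [-0.6, -0.3, -1.4]
gripper_width: 0.272
gripper_force: 29.7
```

```bash
python3 st.py
```

```text
t 13.6167 tcp rack xy [-0.0203  0.0008] z 0.0997484125575108 yaw err deg -0.003486906618504166 F along -0.3317699904229546 F [-0.5866 -0.2545 -1.4149] M [-0.3133  0.0494 -0.0106]
```

{"op": "apply_moves", "data": {
  "moves": [
    [[0, -0.003, -0.0005], 0],
    [[0, -0.003, -0.0005], 0],
    [[0, -0.003, -0.0005], 0],
    [[0, -0.003, -0.0005], 0],
    [[0, -0.003, -0.0005], 0]
  ]
}}

```text
time_s: 14.03
tcp_pos: [0.5598, 0.0148, 0.1024]
ee_rot: [[0.991, -0.136, -0.0], [-0.136, -0.991, -0.0], [-0.0, 0.0, -1.0]]
wrist_force: [-0.9, -0.7, -0.7]
gripper_width: 0.274
gripper_force: 29.7
```

{"op": "apply_moves", "data": {
  "moves": [
    [[0, -0.003, -0.0005], 0],
    [[0, -0.003, -0.0005], 0],
    [[0, -0.003, -0.0005], 0],
    [[0, -0.003, -0.0005], 0],
    [[0, -0.003, -0.0005], 0]
  ]
}}

```text
time_s: 14.45
tcp_pos: [0.5619, 0.0298, 0.1048]
ee_rot: [[0.991, -0.136, -0.0], [-0.136, -0.991, -0.0], [-0.0, 0.0, -1.0]]
wrist_force: [0.1, -0.7, -0.5]
gripper_width: 0.275
gripper_force: 29.7
```

```bash
python3 st.py
```

```text
t 14.45 tcp rack xy [0.0094 0.0009] z 0.10481640467879814 yaw err deg -0.010624309703864451 F along -0.6941569355072804 F [ 0.0878 -0.7127 -0.5186] M [-0.3953  0.0216  0.0664]
```

{"op": "apply_moves", "data": {
  "moves": [
    [[0, -0.002, -0.0004], 0],
    [[0, -0.002, -0.0004], 0],
    [[0, -0.002, -0.0004], 0],
    [[0, -0.0015, -0.0004], 0],
    [[0, -0.001, -0.0004], 0]
  ]
}}

```text
time_s: 14.87
tcp_pos: [0.563, 0.0381, 0.1068]
ee_rot: [[0.991, -0.136, -0.0], [-0.136, -0.991, 0.0], [-0.0, -0.0, -1.0]]
wrist_force: [-0.4, -0.7, -0.4]
gripper_width: 0.273
gripper_force: 29.7
```

{"op": "apply_moves", "data": {
  "moves": [
    [[0, -0.001, 0], 0],
    [[0, -0.001, 0], 0],
    [[0, -0.001, 0], 0],
    [[0, -0.001, 0], 0],
    [[0, -0.001, 0], 0]
  ]
}}

```text
time_s: 15.28
tcp_pos: [0.5637, 0.0429, 0.1067]
ee_rot: [[0.991, -0.136, -0.0], [-0.136, -0.991, -0.0], [-0.0, 0.0, -1.0]]
wrist_force: [-0.1, -0.9, -0.3]
gripper_width: 0.273
gripper_force: 29.7
```

{"op": "apply_moves", "data": {
  "moves": [
    [[0, -0.001, 0], 0],
    [[0, -0.001, 0], 0],
    [[0, -0.001, 0], 0],
    [[0, -0.001, 0], 0],
    [[0, -0.001, 0], 0]
  ]
}}

```text
time_s: 15.7
tcp_pos: [0.5645, 0.0481, 0.1067]
ee_rot: [[0.991, -0.136, 0.0], [-0.136, -0.991, 0.0], [0.0, -0.0, -1.0]]
wrist_force: [-0.1, 0.5, -0.5]
gripper_width: 0.274
gripper_force: 29.7
```

```bash
cat > tb.py <<'E'
from st import *
import runpy; runpy.run_module("st",run_name="__main__")
for n in("scene","top"):
    c=imaging.capture(n)
    for k,z in(("tin",.064),("backstop",.034)):
        for d in models.place_of(c,k)[:4]:
            uv=np.array(d["at"])*[560,420];q=rk(onz(c,uv,z))
            if abs(q[1])<.03: print(n,k,round(d["confidence"],2),q.round(4))
E
python3 tb.py
```

```text
t 15.7 tcp rack xy [0.0279 0.0008] z 0.10671780396209023 yaw err deg -0.017913324739051058 F along 0.4539194004399553 F [-0.1128  0.4736 -0.4728] M [-0.0845 -0.0056 -0.0362]
scene tin 0.65 [ 0.0527 -0.004 ]
scene backstop 0.73 [ 0.1225 -0.0006]
top tin 0.56 [ 0.0636 -0.0032]
top backstop 0.37 [ 0.1266 -0.0047]
```

{"op": "apply_moves", "data": {
  "moves": [
    [[0, -0.001, 0], 0],
    [[0, -0.001, 0], 0],
    [[0, -0.001, 0], 0],
    [[0, -0.001, 0], 0],
    [[0, -0.001, 0], 0]
  ]
}}

```text
time_s: 16.42
tcp_pos: [0.5651, 0.0529, 0.1068]
ee_rot: [[0.991, -0.136, 0.0], [-0.136, -0.991, -0.0], [0.0, -0.0, -1.0]]
wrist_force: [-0.7, -0.7, -1.3]
gripper_width: 0.275
gripper_force: 29.7
```

```bash
python3 tb.py
```

```text
t 16.4167 tcp rack xy [0.0328 0.0008] z 0.10675487887502512 yaw err deg -0.011180916142665715 F along -0.7611252634320745 F [-0.659  -0.678  -1.3171] M [-0.0171 -0.017   0.0349]
scene tin 0.92 [ 0.0978 -0.0059]
scene backstop 0.71 [0.1248 0.013 ]
top tin 0.76 [0.0977 0.0006]
top tin 0.63 [0.1206 0.0031]
top backstop 0.53 [ 0.1209 -0.0017]
```

{"op": "apply_moves", "data": {
  "moves": [
    [[0, -0.001, 0], 0],
    [[0, -0.001, 0], 0],
    [[0, -0.001, 0], 0],
    [[0, -0.001, 0], 0],
    [[0, -0.001, 0], 0]
  ]
}}

```text
time_s: 17.13
tcp_pos: [0.5658, 0.0578, 0.1068]
ee_rot: [[0.991, -0.136, 0.0], [-0.136, -0.991, -0.0], [0.0, 0.0, -1.0]]
wrist_force: [0.2, 0.1, -1.5]
gripper_width: 0.27
gripper_force: 29.7
```

```bash
python3 tb.py; python3 - <<'E'
from st import *
c=imaging.capture("scene");b=cv2.resize(c["frame"],None,fx=4,fy=4,interpolation=cv2.INTER_CUBIC);q=proj(c,[.57,.08,.07])*4;x,y=(q-[400,300]).astype(int)
cv2.imwrite("pics/lip.png",cv2.convertScaleAbs(b[y:y+600,x:x+800],alpha=1.4))
E
```

```text
t 17.1333 tcp rack xy [0.0378 0.0008] z 0.10676960114891412 yaw err deg -0.0078706787117686 F along 0.13327228005319625 F [ 0.2177  0.1047 -1.5172] M [0.0094 0.0059 0.048 ]
scene tin 0.81 [ 0.0911 -0.006 ]
scene backstop 0.56 [0.1237 0.0034]
top tin 0.49 [ 0.0912 -0.0084]
top backstop 0.57 [ 0.1272 -0.0036]
```

View pics/lip.png

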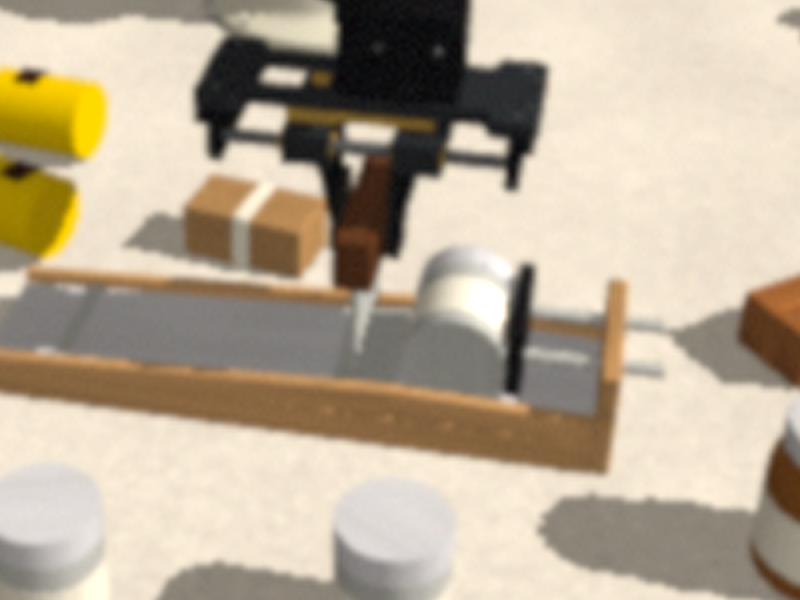

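The tin sits in the pocket against the backstop at (520,330), and the blade trails at (360,320). Advancing to contact.

{"op": "apply_moves", "data": {
  "moves": [
    [[0, -0.003, 0.0005], 0],
    [[0, -0.003, 0.0005], 0],
    [[0, -0.003, 0.0005], 0],
    [[0, -0.003, 0.0005], 0],
    [[0, -0.003, 0], 0]
  ]
}}

```text
time_s: 17.9
tcp_pos: [0.5678, 0.073, 0.1046]
ee_rot: [[0.991, -0.136, -0.0], [-0.136, -0.991, -0.0], [-0.0, 0.0, -1.0]]
wrist_force: [-0.2, -0.3, -1.3]
gripper_width: 0.27
gripper_force: 29.7
```

{"op": "apply_moves", "data": {
  "moves": [
    [[0, -0.001, 0], 0],
    [[0, -0.001, 0], 0],
    [[0, -0.001, 0], 0],
    [[0, -0.001, 0], 0],
    [[0, -0.001, 0], 0]
  ]
}}

```text
time_s: 18.32
tcp_pos: [0.5685, 0.0776, 0.1048]
ee_rot: [[0.991, -0.136, -0.0], [-0.136, -0.991, 0.0], [-0.0, -0.0, -1.0]]
wrist_force: [-0.3, 0.8, -1.5]
gripper_width: 0.273
gripper_force: 29.7
```

{"op": "apply_moves", "data": {
  "moves": [
    [[0, -0.001, 0], 0],
    [[0, -0.001, 0], 0],
    [[0, -0.001, 0], 0],
    [[0, -0.001, 0], 0],
    [[0, -0.001, 0], 0]
  ]
}}

```text
time_s: 18.73
tcp_pos: [0.5692, 0.0826, 0.1048]
ee_rot: [[0.991, -0.136, -0.0], [-0.136, -0.991, -0.0], [0.0, 0.0, -1.0]]
wrist_force: [0.4, 0.6, -1.1]
gripper_width: 0.279
gripper_force: 29.7
```

```bash
python3 st.py
```

```text
t 18.7333 tcp rack xy [0.0627 0.0008] z 0.10475432969912153 yaw err deg -0.013486519452737279 F along 0.6891683571380042 F [ 0.4327  0.6364 -1.1011] M [ 0.0063  0.0416 -0.0206]
```

{"op": "apply_moves", "data": {
  "moves": [
    [[0, -0.001, 0], 0],
    [[0, -0.001, 0], 0],
    [[0, -0.001, 0], 0],
    [[0, -0.001, 0], 0],
    [[0, -0.001, 0], 0]
  ]
}}

```text
time_s: 19.15
tcp_pos: [0.5692, 0.0867, 0.1047]
ee_rot: [[0.991, -0.136, -0.002], [-0.136, -0.991, -0.001], [-0.002, 0.002, -1.0]]
wrist_force: [-1.1, -4.4, 0.9]
gripper_width: 0.274
gripper_force: 29.7
```

```bash
python3 tb.py
```

```text
t 19.15 tcp rack xy [0.0668 0.0014] z 0.10470508727582017 yaw err deg -0.017934947520352993 F along -4.549441665927401 F [-1.1158 -4.4391  0.8788] M [-1.2608  0.3907  0.0709]
scene tin 0.81 [ 0.1014 -0.0122]
scene backstop 0.7 [0.1214 0.0041]
top tin 0.49 [ 0.0964 -0.0032]
top tin 0.47 [0.1154 0.0005]
top backstop 0.53 [0.1267 0.0009]
```

{"op": "apply_moves", "data": {
  "moves": [
    [[0, -0.001, 0], 0],
    [[0, -0.001, 0], 0],
    [[0, -0.001, 0], 0]
  ]
}}

```text
time_s: 19.7
tcp_pos: [0.5699, 0.0903, 0.1047]
ee_rot: [[0.991, -0.136, -0.001], [-0.136, -0.991, -0.0], [-0.001, 0.0, -1.0]]
wrist_force: [-1.0, -4.4, 0.6]
gripper_width: 0.272
gripper_force: 29.7
```

```bash
python3 st.py
```

```text
t 19.7 tcp rack xy [0.0705 0.0011] z 0.10466626787144338 yaw err deg -0.017626676517645358 F along -4.476604900167512 F [-0.9789 -4.3843  0.6002] M [-1.4328  0.6517  0.0221]
```

{"op": "apply_moves", "data": {
  "moves": [
    [[0, -0.001, 0], 0],
    [[0, -0.001, 0], 0],
    [[0, -0.001, 0], 0],
    [[0, -0.001, 0], 0]
  ]
}}

```text
time_s: 20.03
tcp_pos: [0.5707, 0.0945, 0.1047]
ee_rot: [[0.991, -0.136, -0.0], [-0.136, -0.991, -0.0], [-0.0, 0.0, -1.0]]
wrist_force: [-2.6, -5.3, 1.2]
gripper_width: 0.271
gripper_force: 29.8
```

{"op": "apply_moves", "data": {
  "moves": [
    [[0, -0.001, 0], 0],
    [[0, -0.001, 0], 0],
    [[0, -0.001, 0], 0]
  ]
}}

```text
time_s: 20.28
tcp_pos: [0.5711, 0.0975, 0.1047]
ee_rot: [[0.991, -0.136, -0.0], [-0.136, -0.991, -0.0], [-0.0, 0.0, -1.0]]
wrist_force: [-2.3, -3.9, 0.5]
gripper_width: 0.27
gripper_force: 29.8
```

```bash
python3 st.py
```

```text
t 20.2833 tcp rack xy [0.0778 0.0009] z 0.10473248677266872 yaw err deg -0.00967426635568706 F along -4.166662595589692 F [-2.3278 -3.8868  0.5253] M [-1.4737  0.7025  0.0977]
```

{"op": "apply_moves", "data": {
  "moves": [
    [[0, -0.001, 0], 0],
    [[0, -0.001, 0], 0]
  ]
}}

```text
time_s: 20.45
tcp_pos: [0.5715, 0.0994, 0.1047]
ee_rot: [[0.991, -0.136, -0.0], [-0.136, -0.991, -0.0], [-0.0, 0.0, -1.0]]
wrist_force: [-2.5, -4.3, 0.7]
gripper_width: 0.273
gripper_force: 29.8
```

{"op": "apply_moves", "data": {
  "moves": [
    [[0, -0.0007, 0], 0],
    [[0, -0.0007, 0], 0]
  ]
}}

```text
time_s: 20.62
tcp_pos: [0.5716, 0.1008, 0.1047]
ee_rot: [[0.991, -0.136, -0.0], [-0.136, -0.991, -0.0], [-0.0, 0.0, -1.0]]
wrist_force: [-2.4, -4.2, -0.2]
gripper_width: 0.275
gripper_force: 29.8
```

{"op": "apply_moves", "data": {
  "moves": [
    [[0, -0.0007, 0], 0],
    [[0, -0.0007, 0], 0]
  ]
}}

```text
time_s: 20.78
tcp_pos: [0.5718, 0.1021, 0.1048]
ee_rot: [[0.991, -0.136, -0.0], [-0.136, -0.991, -0.0], [-0.0, 0.0, -1.0]]
wrist_force: [-2.6, -4.4, 0.4]
gripper_width: 0.273
gripper_force: 29.8
```

```bash
python3 st.py
```

```text
t 20.7833 tcp rack xy [0.0825 0.0009] z 0.1047517196941498 yaw err deg -0.013110290792994138 F along -4.756064301454511 F [-2.6373 -4.4393  0.4146] M [-1.5098  0.7225  0.0768]
```

{"op": "apply_moves", "data": {
  "moves": [
    [[0, -0.0007, 0], 0],
    [[0, -0.0007, 0], 0]
  ]
}}

```text
time_s: 20.95
tcp_pos: [0.572, 0.1035, 0.1048]
ee_rot: [[0.991, -0.136, -0.0], [-0.136, -0.991, -0.0], [-0.0, 0.0, -1.0]]
wrist_force: [-2.7, -3.9, 0.2]
gripper_width: 0.268
gripper_force: 29.8
```

```bash
python3 st.py
```

```text
t 20.95 tcp rack xy [0.0839 0.0009] z 0.10475041221210273 yaw err deg -0.012038998299747505 F along -4.202796359652679 F [-2.6863 -3.8742  0.1667] M [-1.4902  0.7298  0.0555]
```

{"op": "apply_moves", "data": {
  "moves": [
    [[0, -0.0007, 0], 0]
  ]
}}

```text
time_s: 21.03
tcp_pos: [0.5721, 0.1042, 0.1047]
ee_rot: [[0.991, -0.136, -0.0], [-0.136, -0.991, -0.0], [-0.0, 0.0, -1.0]]
wrist_force: [-2.4, -4.2, 0.2]
gripper_width: 0.273
gripper_force: 29.8
```

{"op": "apply_moves", "data": {
  "moves": [
    [[0, -0.0007, 0], 0]
  ]
}}

```text
time_s: 21.12
tcp_pos: [0.5722, 0.1049, 0.1047]
ee_rot: [[0.991, -0.136, -0.0], [-0.136, -0.991, -0.0], [0.0, 0.0, -1.0]]
wrist_force: [-2.6, -4.5, -0.1]
gripper_width: 0.273
gripper_force: 29.8
```

```bash
python3 st.py
```

```text
t 21.1167 tcp rack xy [0.0853 0.0008] z 0.1047462015435179 yaw err deg -0.012701976055559457 F along -4.8103404119711035 F [-2.5554 -4.5053 -0.0664] M [-1.5005  0.7666  0.0331]
```

{"op": "apply_moves", "data": {
  "moves": [
    [[0, -0.0007, 0], 0],
    [[0, -0.0007, 0], 0]
  ]
}}

```text
time_s: 21.28
tcp_pos: [0.5724, 0.1064, 0.1047]
ee_rot: [[0.991, -0.136, -0.0], [-0.136, -0.991, -0.0], [-0.0, 0.0, -1.0]]
wrist_force: [-2.3, -4.9, 1.2]
gripper_width: 0.266
gripper_force: 29.8
```

```bash
python3 st.py
```

```text
t 21.2833 tcp rack xy [0.0867 0.0009] z 0.1047434729546231 yaw err deg -0.010940697510349782 F along -5.213180885226636 F [-2.3441 -4.9408  1.1516] M [-1.4458  0.7277  0.063 ]
```

{"op": "apply_moves", "data": {
  "moves": [
    [[0, -0.0007, 0], 0]
  ]
}}

```text
time_s: 21.37
tcp_pos: [0.5725, 0.107, 0.1047]
ee_rot: [[0.991, -0.136, -0.0], [-0.136, -0.991, -0.0], [-0.0, 0.0, -1.0]]
wrist_force: [-2.4, -4.0, 0.2]
gripper_width: 0.271
gripper_force: 29.8
```

{"op": "apply_moves", "data": {
  "moves": [
    [[0, -0.0007, 0], 0]
  ]
}}

```text
time_s: 21.45
tcp_pos: [0.5726, 0.1077, 0.1047]
ee_rot: [[0.991, -0.136, -0.0], [-0.136, -0.991, -0.0], [-0.0, 0.0, -1.0]]
wrist_force: [-2.7, -4.4, 0.7]
gripper_width: 0.274
gripper_force: 29.8
```

```bash
python3 st.py
```

```text
t 21.45 tcp rack xy [0.0881 0.0009] z 0.10474698431793844 yaw err deg -0.01241074852939676 F along -4.727854811657586 F [-2.6532 -4.4086  0.6841] M [-1.5043  0.7305  0.0546]
```

{"op": "apply_moves", "data": {
  "moves": [
    [[0, -0.0007, 0], 0]
  ]
}}

```text
time_s: 21.53
tcp_pos: [0.5727, 0.1084, 0.1047]
ee_rot: [[0.991, -0.136, -0.0], [-0.136, -0.991, -0.0], [-0.0, 0.0, -1.0]]
wrist_force: [-1.9, -5.4, 0.4]
gripper_width: 0.274
gripper_force: 29.8
```

{"op": "apply_moves", "data": {
  "moves": [
    [[0, -0.0007, 0], 0]
  ]
}}

```text
time_s: 21.62
tcp_pos: [0.5728, 0.1091, 0.1047]
ee_rot: [[0.991, -0.136, -0.0], [-0.136, -0.991, -0.0], [-0.0, 0.0, -1.0]]
wrist_force: [-2.3, -3.8, 0.4]
gripper_width: 0.273
gripper_force: 29.8
```

```bash
python3 st.py
```

```text
t 21.6167 tcp rack xy [0.0895 0.0009] z 0.10474349760970199 yaw err deg -0.011172683383688495 F along -4.053743647358767 F [-2.3073 -3.7756  0.4057] M [-1.4779  0.7901  0.0795]
```

{"op": "apply_moves", "data": {
  "moves": [
    [[0, -0.0007, 0], 0]
  ]
}}

```text
time_s: 21.7
tcp_pos: [0.5729, 0.1098, 0.1048]
ee_rot: [[0.991, -0.136, 0.0], [-0.136, -0.991, 0.0], [-0.0, -0.0, -1.0]]
wrist_force: [-2.3, -4.1, 0.5]
gripper_width: 0.27
gripper_force: 29.8
```

```bash
python3 st.py
```

```text
t 21.7 tcp rack xy [0.0902 0.0008] z 0.10476004846897209 yaw err deg -0.013110519134289216 F along -4.407747148441434 F [-2.263  -4.139   0.5317] M [-1.4981  0.7535  0.0784]
```

{"op": "apply_moves", "data": {
  "moves": [
    [[0, -0.0007, 0], 0]
  ]
}}

```text
time_s: 21.78
tcp_pos: [0.573, 0.1105, 0.1047]
ee_rot: [[0.991, -0.136, -0.0], [-0.136, -0.991, -0.0], [-0.0, 0.0, -1.0]]
wrist_force: [-1.7, -4.1, 0.9]
gripper_width: 0.273
gripper_force: 29.8
```

{"op": "apply_moves", "data": {
  "moves": [
    [[0, -0.0007, 0], 0]
  ]
}}

```text
time_s: 21.87
tcp_pos: [0.5731, 0.1112, 0.1048]
ee_rot: [[0.991, -0.136, -0.0], [-0.136, -0.991, 0.0], [-0.0, -0.0, -1.0]]
wrist_force: [-2.0, -4.4, 0.4]
gripper_width: 0.271
gripper_force: 29.8
```

```bash
python3 st.py
```

```text
t 21.8667 tcp rack xy [0.0916 0.0009] z 0.10475399993042897 yaw err deg -0.010043051493413304 F along -4.589686753744357 F [-1.9568 -4.3646  0.4098] M [-1.4521  0.7074  0.0206]
```

{"op": "apply_moves", "data": {
  "moves": [
    [[0, -0.0007, 0], 0]
  ]
}}

```text
time_s: 21.95
tcp_pos: [0.5732, 0.1119, 0.1047]
ee_rot: [[0.991, -0.136, -0.0], [-0.136, -0.991, -0.0], [-0.0, 0.0, -1.0]]
wrist_force: [-2.1, -4.0, 1.2]
gripper_width: 0.275
gripper_force: 29.8
```

```bash
python3 tb.py
```

```text
t 21.95 tcp rack xy [0.0923 0.0009] z 0.10472011303266952 yaw err deg -0.012571115370918972 F along -4.202778243652371 F [-2.1035 -3.9539  1.1695] M [-1.469   0.7461  0.0442]
scene tin 0.77 [ 0.125  -0.0112]
scene backstop 0.56 [0.1535 0.0038]
top tin 0.61 [ 0.1239 -0.0028]
top backstop 0.47 [0.1477 0.002 ]
```

{"op": "apply_moves", "data": {
  "moves": [
    [[0, -0.0007, 0], 0]
  ]
}}

```text
time_s: 22.33
tcp_pos: [0.5733, 0.1124, 0.1048]
ee_rot: [[0.991, -0.136, 0.0], [-0.136, -0.991, -0.0], [0.0, 0.0, -1.0]]
wrist_force: [-2.4, -3.5, 0.8]
gripper_width: 0.273
gripper_force: 29.8
```

```bash
python3 st.py
```

```text
t 22.3333 tcp rack xy [0.0929 0.0008] z 0.10477023318964943 yaw err deg -0.014467192834960087 F along -3.8105805039484637 F [-2.3847 -3.5196  0.841 ] M [-1.516   0.6915  0.0624]
```

{"op": "apply_moves", "data": {
  "moves": [
    [[0, -0.0007, 0], 0]
  ]
}}

```text
time_s: 22.42
tcp_pos: [0.5734, 0.1131, 0.1048]
ee_rot: [[0.991, -0.136, -0.0], [-0.136, -0.991, -0.0], [0.0, 0.0, -1.0]]
wrist_force: [-2.3, -4.4, 1.3]
gripper_width: 0.271
gripper_force: 29.8
```

```bash
python3 st.py
```

```text
t 22.4167 tcp rack xy [0.0936 0.0008] z 0.10480447623772458 yaw err deg -0.013168738985959017 F along -4.7066118034477 F [-2.3454 -4.4294  1.3258] M [-1.5433  0.6887  0.056 ]
```

{"op": "apply_moves", "data": {
  "moves": [
    [[0, -0.0007, 0], 0]
  ]
}}

```text
time_s: 22.5
tcp_pos: [0.5735, 0.1139, 0.1048]
ee_rot: [[0.991, -0.136, -0.0], [-0.136, -0.991, -0.0], [0.0, 0.0, -1.0]]
wrist_force: [-1.7, -4.4, 0.2]
gripper_width: 0.274
gripper_force: 29.8
```

```bash
python3 st.py
```

```text
t 22.5 tcp rack xy [0.0943 0.0008] z 0.10479618933542707 yaw err deg -0.011002955947468852 F along -4.557152058339166 F [-1.7183 -4.3644  0.1589] M [-1.5113  0.7881  0.0342]
```

{"op": "apply_moves", "data": {
  "moves": [
    [[0, -0.0007, 0], 0]
  ]
}}

```text
time_s: 22.58
tcp_pos: [0.5736, 0.1146, 0.1048]
ee_rot: [[0.991, -0.136, -0.0], [-0.136, -0.991, -0.0], [-0.0, 0.0, -1.0]]
wrist_force: [-2.1, -4.5, 0.7]
gripper_width: 0.273
gripper_force: 29.8
```

```bash
python3 st.py
```

```text
t 22.5833 tcp rack xy [0.095  0.0008] z 0.10478999266496161 yaw err deg -0.011919597763947333 F along -4.692326469300269 F [-2.075  -4.452   0.7349] M [-1.5767  0.7491  0.0301]
```

{"op": "apply_moves", "data": {
  "moves": [
    [[0, -0.0007, 0], 0]
  ]
}}

```text
time_s: 22.67
tcp_pos: [0.5736, 0.115, 0.1049]
ee_rot: [[0.991, -0.136, -0.0], [-0.136, -0.991, -0.001], [-0.0, 0.001, -1.0]]
wrist_force: [-1.2, -6.1, 0.6]
gripper_width: 0.274
gripper_force: 29.8
```

```bash
python3 st.py
```

```text
t 22.6667 tcp rack xy [0.0955 0.0008] z 0.10485266959744237 yaw err deg 0.0011071542489258584 F along -6.200956458007439 F [-1.2179 -6.092   0.624 ] M [-2.1431  0.5829  0.0546]
```

{"op": "apply_moves", "data": {
  "moves": [
    [[0, -0.0007, 0], 0]
  ]
}}

```text
time_s: 22.75
tcp_pos: [0.5738, 0.1153, 0.1049]
ee_rot: [[0.991, -0.135, -0.0], [-0.135, -0.991, -0.001], [-0.0, 0.002, -1.0]]
wrist_force: [-1.8, -7.2, 0.9]
gripper_width: 0.272
gripper_force: 29.9
```

```bash
python3 st.py
```

```text
t 22.75 tcp rack xy [0.0958 0.0007] z 0.10489734704800925 yaw err deg 0.01110482395916571 F along -7.397946199901459 F [-1.8205 -7.2177  0.9331] M [-2.7206  0.4596  0.0348]
```

{"op": "apply_moves", "data": {
  "moves": [
    [[0, -0.0007, 0], 0]
  ]
}}

```text
time_s: 22.83
tcp_pos: [0.5738, 0.1156, 0.1049]
ee_rot: [[0.991, -0.135, -0.001], [-0.135, -0.991, -0.002], [-0.0, 0.002, -1.0]]
wrist_force: [-1.0, -8.6, -0.1]
gripper_width: 0.273
gripper_force: 29.9
```

```bash
python3 st.py
```

```text
t 22.8333 tcp rack xy [0.0961 0.0007] z 0.10492707955649018 yaw err deg 0.01767538790168687 F along -8.688524984421415 F [-1.0288 -8.6287 -0.1105] M [-3.0593  0.2472  0.0632]
```

{"op": "apply_moves", "data": {
  "moves": [
    [[0, -0.0003, 0], 0],
    [[0, 0, 0], 0]
  ]
}}

```text
time_s: 23.0
tcp_pos: [0.5739, 0.1156, 0.1049]
ee_rot: [[0.991, -0.136, -0.001], [-0.136, -0.991, -0.003], [-0.0, 0.003, -1.0]]
wrist_force: [-0.7, -7.8, 1.5]
gripper_width: 0.272
gripper_force: 29.9
```

```bash
python3 st.py
```

```text
t 23.0 tcp rack xy [0.0961 0.0006] z 0.10493136865014004 yaw err deg 0.009381570438621468 F along -7.7989578928988745 F [-0.7169 -7.7736  1.4511] M [-2.8859  0.3278  0.0768]
```

{"op": "apply_moves", "data": {
  "moves": [
    [[0, -0.0006, 0], 0],
    [[0, 0, 0], 0]
  ]
}}

```text
time_s: 23.17
tcp_pos: [0.574, 0.1158, 0.105]
ee_rot: [[0.991, -0.135, -0.001], [-0.135, -0.991, -0.003], [-0.0, 0.003, -1.0]]
wrist_force: [-1.5, -9.9, 1.7]
gripper_width: 0.271
gripper_force: 30.0
```

```bash
python3 st.py
```

```text
t 23.1667 tcp rack xy [0.0963 0.0006] z 0.10496831641011158 yaw err deg 0.010453862967023544 F along -9.998159983651421 F [-1.4753 -9.8894  1.6505] M [-3.268   0.2465  0.0652]
```

{"op": "apply_moves", "data": {
  "moves": [
    [[0, 0, 0], 0],
    [[0, 0, 0], 0],
    [[0, 0, 0], 0]
  ]
}}

```text
time_s: 23.42
tcp_pos: [0.5739, 0.1158, 0.105]
ee_rot: [[0.991, -0.136, -0.001], [-0.136, -0.991, -0.003], [-0.0, 0.003, -1.0]]
wrist_force: [-0.6, -9.4, 1.9]
gripper_width: 0.28
gripper_force: 30.0
```

```bash
python3 st.py
```

```text
t 23.4167 tcp rack xy [0.0963 0.0006] z 0.10495337247449749 yaw err deg 0.00449026663051037 F along -9.413169009703278 F [-0.5827 -9.4212  1.9497] M [-3.2478  0.2973  0.0876]
```

{"op": "apply_moves", "data": {
  "moves": [
    [[0, -0.0006, 0], 0],
    [[0, 0, 0], 0],
    [[0, 0, 0], 0],
    [[0, 0, 0], 0]
  ]
}}

```text
time_s: 23.75
tcp_pos: [0.574, 0.116, 0.105]
ee_rot: [[0.991, -0.136, -0.001], [-0.136, -0.991, -0.004], [-0.001, 0.004, -1.0]]
wrist_force: [-0.6, -11.2, 2.1]
gripper_width: 0.27
gripper_force: 30.0
```

```bash
python3 st.py
```

```text
t 23.75 tcp rack xy [0.0965 0.0006] z 0.10497789812195271 yaw err deg 0.0023810325826708633 F along -11.168982163616255 F [ -0.5812 -11.1936   2.1422] M [-3.6689  0.2049  0.0697]
```

{"op": "apply_moves", "data": {
  "moves": [
    [[0, 0, 0], 0],
    [[0, 0, 0], 0],
    [[0, 0, 0], 0],
    [[0, 0, 0], 0],
    [[0, 0, 0], 0]
  ]
}}

```text
time_s: 24.17
tcp_pos: [0.574, 0.1159, 0.105]
ee_rot: [[0.991, -0.136, -0.001], [-0.136, -0.991, -0.004], [-0.001, 0.004, -1.0]]
wrist_force: [-0.9, -10.4, 1.9]
gripper_width: 0.274
gripper_force: 30.0
```

{"op": "apply_moves", "data": {
  "moves": [
    [[0, 0, 0], 0],
    [[0, 0, 0], 0],
    [[0, 0, 0], 0],
    [[0, 0, 0], 0],
    [[0, 0, 0], 0]
  ]
}}

```text
time_s: 24.58
tcp_pos: [0.574, 0.1159, 0.105]
ee_rot: [[0.991, -0.136, -0.001], [-0.136, -0.991, -0.004], [-0.001, 0.004, -1.0]]
wrist_force: [-0.2, -10.6, 1.1]
gripper_width: 0.274
gripper_force: 30.0
```

```bash
python3 tb.py
```

```text
t 24.5833 tcp rack xy [0.0964 0.0006] z 0.10496384698077067 yaw err deg 0.005058823423775725 F along -10.574883057608782 F [ -0.2259 -10.6426   1.0619] M [-3.7207  0.2177  0.0798]
scene tin 0.72 [ 0.127  -0.0093]
scene backstop 0.56 [ 0.1574 -0.0038]
top tin 0.73 [ 0.1286 -0.0019]
top backstop 0.52 [ 0.1605 -0.0056]
```

{"op": "apply_moves", "data": {
  "moves": [
    [[0, -0.0003, 0], 0],
    [[0, -0.0002, 0], 0],
    [[0, 0, 0], 0],
    [[0, 0, 0], 0],
    [[0, 0, 0], 0]
  ]
}}

```text
time_s: 25.3
tcp_pos: [0.574, 0.1161, 0.105]
ee_rot: [[0.991, -0.136, -0.001], [-0.136, -0.991, -0.004], [-0.001, 0.004, -1.0]]
wrist_force: [-0.5, -10.9, 1.6]
gripper_width: 0.276
gripper_force: 30.0
```

```bash
python3 st.py
```

```text
t 25.3 tcp rack xy [0.0966 0.0006] z 0.105027069285889 yaw err deg 0.006745595359701752 F along -10.8767530948518 F [ -0.5485 -10.9031   1.6029] M [-4.0304  0.1122  0.0679]
```

{"op": "apply_moves", "data": {
  "moves": [
    [[0, 0, 0], 0],
    [[0, 0, 0], 0],
    [[0, 0, 0], 0],
    [[0, 0, 0], 0],
    [[0, 0, 0], 0]
  ]
}}

```text
time_s: 25.72
tcp_pos: [0.574, 0.1161, 0.105]
ee_rot: [[0.991, -0.136, -0.001], [-0.136, -0.991, -0.004], [-0.001, 0.004, -1.0]]
wrist_force: [-0.5, -11.2, 2.2]
gripper_width: 0.27
gripper_force: 30.0
```

```bash
python3 st.py
```

```text
t 25.7167 tcp rack xy [0.0966 0.0006] z 0.10500459350847474 yaw err deg 0.0023542870878780504 F along -11.164341927668058 F [ -0.4788 -11.203    2.207 ] M [-4.0577  0.114   0.0763]
```

{"op": "apply_moves", "data": {
  "moves": [
    [[0, 0.001, 0], 0],
    [[0, 0.001, 0], 0],
    [[0, 0.001, 0], 0],
    [[0, 0.001, 0], 0],
    [[0, 0.001, 0], 0]
  ]
}}

```text
time_s: 26.13
tcp_pos: [0.5741, 0.1146, 0.1047]
ee_rot: [[0.991, -0.136, 0.002], [-0.136, -0.991, 0.002], [0.002, -0.002, -1.0]]
wrist_force: [-0.9, -0.5, -1.4]
gripper_width: 0.273
gripper_force: 29.9
```

{"op": "apply_moves", "data": {
  "moves": [
    [[0, 0.004, 0], 0],
    [[0, 0.006, 0], 0],
    [[0, 0.01, -0.002], 0],
    [[0, 0.01, -0.005], 0],
    [[0, 0.01, -0.015], 0]
  ]
}}

```text
time_s: 26.55
tcp_pos: [0.5665, 0.0728, 0.1253]
ee_rot: [[0.991, -0.136, -0.004], [-0.136, -0.991, -0.001], [-0.004, 0.001, -1.0]]
wrist_force: [-1.6, -0.3, -1.0]
gripper_width: 0.27
gripper_force: 29.9
```

{"op": "apply_moves", "data": {
  "moves": [
    [[0, 0, -0.02], 0],
    [[0, 0, -0.025], 0],
    [[0, 0, -0.025], 0],
    [[0, 0, -0.015], 0],
    [[0, 0, 0], 0]
  ]
}}

```text
time_s: 26.97
tcp_pos: [0.5704, 0.0739, 0.2167]
ee_rot: [[0.991, -0.136, 0.01], [-0.136, -0.991, 0.003], [0.009, -0.004, -1.0]]
wrist_force: [1.3, 0.3, -0.6]
gripper_width: 0.278
gripper_force: 29.9
```

```bash
python3 tb.py; python3 - <<'E'
from st import *
c=imaging.capture("scene");b=cv2.resize(c["frame"],None,fx=4,fy=4,interpolation=cv2.INTER_CUBIC);q=proj(c,[.57,.09,.12])*4;x,y=(q-[400,300]).astype(int)
cv2.imwrite("pics/done.png",cv2.convertScaleAbs(b[y:y+600,x:x+800],alpha=1.4))
print(r.sense()["tcp_pos"],r.sense()["ee_rot"].tolist())
E
```

```text
t 26.9667 tcp rack xy [ 0.0543 -0.0016] z 0.2167052836639239 yaw err deg -0.020290016036624288 F along 0.5051680707855682 F [ 1.2503  0.3387 -0.6014] M [-0.0008 -0.0622 -0.0188]
scene tin 0.81 [ 0.1245 -0.0086]
scene backstop 0.89 [0.1543 0.0049]
top tin 0.55 [ 0.1296 -0.0038]
top backstop 0.58 [ 0.1502 -0.0064]
[0.5674 0.0738 0.2102] [[0.990703735858604, -0.1360109858130302, -0.0026682379903368992], [-0.13601383371512057, -0.9907065147777372, -0.0009157592832558209], [-0.0025188874371210746, 0.0012701634213987626, -0.9999960209375647]]
```

View pics/done.png

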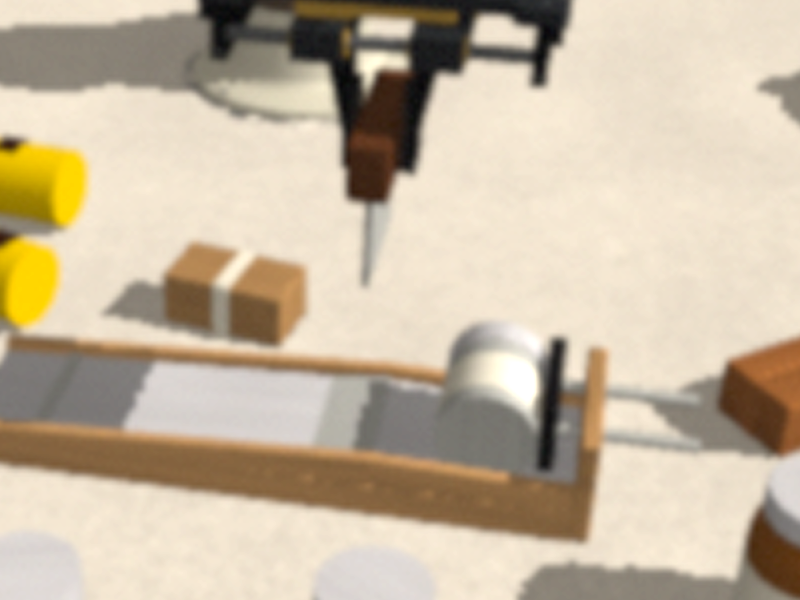

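The tin rests square against the backstop at (495,400), the plate is near the end wall, and the scraper is still upright in the grip. Returning to the stand.

{"op": "apply_moves", "data": {
  "moves": [
    [[0, 0, 0], 6.2],
    [[0, 0, 0], 6.2],
    [[0, 0, 0], 6.2],
    [[0, 0, 0], 6.2]
  ]
}}

```text
time_s: 27.65
tcp_pos: [0.5677, 0.074, 0.2107]
ee_rot: [[0.84, -0.543, -0.002], [-0.543, -0.84, -0.001], [-0.001, 0.001, -1.0]]
wrist_force: [-0.9, 0.6, -1.0]
gripper_width: 0.272
gripper_force: 29.9
```

{"op": "apply_moves", "data": {
  "moves": [
    [[0, 0, 0], 6.2],
    [[0, 0, 0], 6.2],
    [[0, 0, 0], 6.2],
    [[0, 0, 0], 6.0],
    [[0, 0, 0], 0]
  ]
}}

```text
time_s: 28.07
tcp_pos: [0.5677, 0.074, 0.2108]
ee_rot: [[0.54, -0.842, -0.002], [-0.842, -0.54, -0.001], [-0.0, 0.002, -1.0]]
wrist_force: [-0.6, 0.5, -2.1]
gripper_width: 0.272
gripper_force: 29.9
```

```bash
cat > go.py <<'E'
from h import *
s=r.sense();R=s["ee_rot"];d=np.array([.4987,.3588,.0625])-s["tcp_pos"];print(s["time_s"],s["tcp_pos"].round(4),R.round(4).tolist(),"tool shift",(R.T@d).round(4),"yaw err",np.degrees(np.arctan2(R[1,1],R[0,1])-np.arctan2(-.542,-.841)).round(2),s["wrist_force"].round(1))
E
python3 go.py
```

```text
28.0667 [0.5677 0.074  0.2108] [[0.5402, -0.8415, -0.0017], [-0.8415, -0.5402, -0.0006], [-0.0004, 0.0018, -1.0]] tool shift [-0.2769 -0.0961  0.1482] yaw err -0.1 [-0.6  0.5 -2.1]
```

{"op": "apply_moves", "data": {
  "moves": [
    [[-0.0277, -0.0096, 0], 0],
    [[-0.0277, -0.0096, 0], 0],
    [[-0.0277, -0.0096, 0], 0],
    [[-0.0277, -0.0096, 0], 0],
    [[-0.0277, -0.0096, 0], 0]
  ]
}}

```text
time_s: 28.48
tcp_pos: [0.5328, 0.2176, 0.2112]
ee_rot: [[0.544, -0.839, -0.001], [-0.839, -0.544, -0.001], [0.0, 0.001, -1.0]]
wrist_force: [0.7, 0.1, -1.4]
gripper_width: 0.275
gripper_force: 29.9
```

{"op": "apply_moves", "data": {
  "moves": [
    [[-0.0277, -0.0096, 0], 0],
    [[-0.0277, -0.0096, 0], 0],
    [[-0.0277, -0.0096, 0], 0],
    [[-0.0277, -0.0096, 0], 0],
    [[-0.0277, -0.0096, 0], 0]
  ]
}}

```text
time_s: 28.9
tcp_pos: [0.498, 0.3602, 0.2111]
ee_rot: [[0.544, -0.839, -0.001], [-0.839, -0.544, -0.001], [0.0, 0.001, -1.0]]
wrist_force: [0.7, -0.7, -1.7]
gripper_width: 0.274
gripper_force: 29.9
```

{"op": "apply_moves", "data": {
  "moves": [
    [[0, 0, 0.02], 0],
    [[0, 0, 0.025], 0],
    [[0, 0, 0.025], 0],
    [[0, 0, 0.015], 0],
    [[0, 0, 0], 0]
  ]
}}

```text
time_s: 29.32
tcp_pos: [0.4964, 0.357, 0.1218]
ee_rot: [[0.543, -0.839, -0.007], [-0.84, -0.543, -0.007], [0.002, 0.01, -1.0]]
wrist_force: [0.8, -0.4, -1.9]
gripper_width: 0.269
gripper_force: 29.9
```

```bash
python3 go.py; python3 - <<'E'
from h import *
c=imaging.capture("wrist");a=cv2.convertScaleAbs(c["frame"][100:310,130:430],alpha=1.4)
d=imaging.capture("scene");q=proj(d,[.5,.36,.08]);x,y=(q-[75,65]).astype(int)
b=cv2.convertScaleAbs(d["frame"][y:y+130,x:x+150],alpha=1.4)
cv2.imwrite("pics/ins.png",np.hstack([cv2.resize(a,(400,280)),cv2.resize(b,(323,280))]))
E
```

```text
29.3167 [0.4964 0.357  0.1218] [[0.5433, -0.8395, -0.0071], [-0.8395, -0.5433, -0.0067], [0.0018, 0.0096, -1.0]] tool shift [-0.0004 -0.0035  0.0593] yaw err 0.11 [ 0.8 -0.4 -1.9]
```

View pics/ins.png

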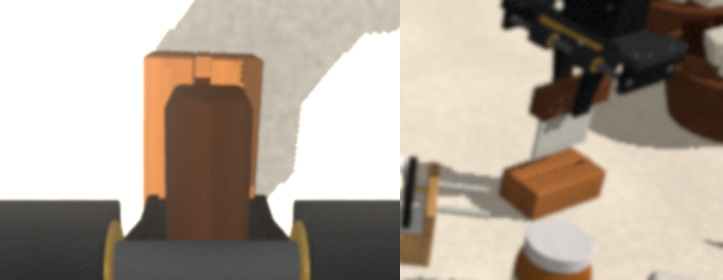

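Wrist crop: the slot notch at (203,70) lines up with the handle centre at (208,160). The blade is above the stand.

{"op": "apply_moves", "data": {
  "moves": [
    [[0, 0, 0], 0],
    [[0, 0, 0], 0],
    [[0, 0, 0], 0]
  ]
}}

```text
time_s: 29.67
tcp_pos: [0.4993, 0.3595, 0.1282]
ee_rot: [[0.542, -0.84, 0.002], [-0.84, -0.542, 0.002], [-0.001, -0.003, -1.0]]
wrist_force: [0.2, 0.4, -1.6]
gripper_width: 0.274
gripper_force: 29.9
```

```bash
python3 go.py; python3 go.py
```

```text
29.6667 [0.4993 0.3595 0.1282] [[0.542, -0.8404, 0.0019], [-0.8404, -0.542, 0.002], [-0.0007, -0.0027, -1.0]] tool shift [0.0003 0.001  0.0657] yaw err 0.02 [ 0.2  0.4 -1.6]
29.6667 [0.4993 0.3595 0.1282] [[0.542, -0.8404, 0.0019], [-0.8404, -0.542, 0.002], [-0.0007, -0.0027, -1.0]] tool shift [0.0003 0.001  0.0657] yaw err 0.02 [ 0.2  0.4 -1.6]
```

{"op": "apply_moves", "data": {
  "moves": [
    [[0, 0, 0.004], 0],
    [[0, 0, 0.006], 0],
    [[0, 0, 0.006], 0],
    [[0, 0, 0.006], 0],
    [[0, 0, 0.004], 0]
  ]
}}

```text
time_s: 30.08
tcp_pos: [0.4982, 0.3585, 0.0994]
ee_rot: [[0.542, -0.841, -0.001], [-0.841, -0.542, -0.001], [0.0, 0.002, -1.0]]
wrist_force: [-0.5, -1.1, -1.0]
gripper_width: 0.274
gripper_force: 29.9
```

{"op": "apply_moves", "data": {
  "moves": [
    [[0, 0, 0], 0],
    [[0, 0, 0], 0],
    [[0, 0, 0], 0],
    [[0, 0, 0], 0],
    [[0, 0, 0], 0]
  ]
}}

```text
time_s: 30.5
tcp_pos: [0.4988, 0.3591, 0.1011]
ee_rot: [[0.542, -0.841, 0.001], [-0.841, -0.542, 0.001], [-0.0, -0.001, -1.0]]
wrist_force: [-0.4, -0.5, -2.0]
gripper_width: 0.273
gripper_force: 29.9
```

```bash
python3 go.py
```

```text
30.5 [0.4988 0.3591 0.1011] [[0.5417, -0.8406, 0.0005], [-0.8406, -0.5417, 0.0005], [-0.0002, -0.0007, -1.0]] tool shift [0.0002 0.0003 0.0386] yaw err -0.0 [-0.4 -0.5 -2. ]
```

Aligned to within 0.3 mm. Lowering slowly into the slot.

{"op": "apply_moves", "data": {
  "moves": [
    [[0, 0, 0.002], 0],
    [[0, 0, 0.003], 0],
    [[0, 0, 0.003], 0],
    [[0, 0, 0.003], 0],
    [[0, 0, 0.003], 0]
  ]
}}

```text
time_s: 30.92
tcp_pos: [0.4986, 0.3588, 0.0863]
ee_rot: [[0.542, -0.841, -0.0], [-0.841, -0.542, -0.0], [0.0, 0.0, -1.0]]
wrist_force: [-0.8, -0.2, -1.3]
gripper_width: 0.268
gripper_force: 29.9
```

{"op": "apply_moves", "data": {
  "moves": [
    [[0, 0, 0.003], 0],
    [[0, 0, 0.003], 0],
    [[0, 0, 0.003], 0],
    [[0, 0, 0.003], 0],
    [[0, 0, 0.003], 0]
  ]
}}

```text
time_s: 31.33
tcp_pos: [0.4987, 0.3589, 0.0714]
ee_rot: [[0.542, -0.841, -0.0], [-0.841, -0.542, -0.0], [0.0, 0.0, -1.0]]
wrist_force: [-0.4, -0.6, -1.6]
gripper_width: 0.274
gripper_force: 29.9
```

```bash
python3 go.py
```

```text
31.3333 [0.4987 0.3589 0.0714] [[0.5416, -0.8406, -0.0], [-0.8406, -0.5416, -0.0], [0.0, 0.0, -1.0]] tool shift [0.0001 0.0001 0.0089] yaw err -0.01 [-0.4 -0.6 -1.6]
```

{"op": "apply_moves", "data": {
  "moves": [
    [[0, 0, 0.002], 0],
    [[0, 0, 0.002], 0],
    [[0, 0, 0.002], 0],
    [[0, 0, 0.0015], 0],
    [[0, 0, 0.001], 0]
  ]
}}

```text
time_s: 31.75
tcp_pos: [0.4986, 0.3589, 0.063]
ee_rot: [[0.542, -0.841, -0.0], [-0.841, -0.542, -0.0], [0.0, 0.0, -1.0]]
wrist_force: [0.4, -0.0, -1.6]
gripper_width: 0.273
gripper_force: 29.9
```

{"op": "apply_moves", "data": {
  "moves": [
    [[0, 0, 0.0003], 0],
    [[0, 0, 0], 0],
    [[0, 0, 0], 0]
  ]
}}

```text
time_s: 32.0
tcp_pos: [0.4987, 0.359, 0.063]
ee_rot: [[0.542, -0.841, 0.0], [-0.841, -0.542, 0.0], [-0.0, -0.0, -1.0]]
wrist_force: [-0.4, 0.1, -0.5]
gripper_width: 0.28
gripper_force: 29.9
```

```bash
python3 go.py
```

```text
32.0 [0.4987 0.359  0.063 ] [[0.5416, -0.8406, 0.0002], [-0.8406, -0.5416, 0.0002], [-0.0, -0.0002, -1.0]] tool shift [0.0001 0.0002 0.0005] yaw err -0.01 [-0.4  0.1 -0.5]
```

{"op": "apply_moves", "data": {
  "moves": [
    [[0, 0, 0.0003], 0],
    [[0, 0, 0], 0],
    [[0, 0, 0], 0],
    [[0, 0, 0], 0],
    [[0, 0, 0], 0]
  ],
  "hand": 0.087
}}

```text
time_s: 32.42
tcp_pos: [0.4988, 0.359, 0.0629]
ee_rot: [[0.542, -0.841, 0.0], [-0.841, -0.542, 0.0], [-0.0, -0.0, -1.0]]
wrist_force: [0.1, -1.4, -0.4]
gripper_width: 0.564
gripper_force: 0.0
```

{"op": "apply_moves", "data": {
  "moves": [
    [[0, 0, 0], 0],
    [[0, 0, 0], 0],
    [[0, 0, 0], 0],
    [[0, 0, 0], 0],
    [[0, 0, 0], 0]
  ]
}}

```text
time_s: 32.83
tcp_pos: [0.4987, 0.3589, 0.0626]
ee_rot: [[0.542, -0.841, -0.0], [-0.841, -0.542, -0.0], [0.0, 0.0, -1.0]]
wrist_force: [0.0, -0.1, -0.5]
gripper_width: 0.943
gripper_force: 0.0
```

{"op": "apply_moves", "data": {
  "moves": [
    [[0, 0, 0], 0],
    [[0, 0, 0], 0],
    [[0, 0, 0], 0],
    [[0, 0, -0.005], 0],
    [[0, 0, -0.01], 0]
  ]
}}

```text
time_s: 33.25
tcp_pos: [0.498, 0.3582, 0.0769]
ee_rot: [[0.541, -0.841, -0.002], [-0.841, -0.541, -0.002], [0.001, 0.003, -1.0]]
wrist_force: [0.9, 0.6, -0.1]
gripper_width: 1.004
gripper_force: 0.0
```

{"op": "apply_moves", "data": {
  "moves": [
    [[0, 0, -0.02], 0],
    [[0, 0, -0.03], 0],
    [[0, 0, -0.03], 0],
    [[0, 0, -0.03], 0],
    [[0, 0, -0.02], 0]
  ]
}}

```text
time_s: 33.67
tcp_pos: [0.4997, 0.3596, 0.2125]
ee_rot: [[0.542, -0.84, 0.005], [-0.84, -0.542, 0.004], [-0.001, -0.006, -1.0]]
wrist_force: [0.5, -0.6, 1.2]
gripper_width: 0.998
gripper_force: 0.0
```

```bash
sed -i 's#pics/w1#pics/w2#' wr.py; python3 wr.py; python3 tb.py; python3 - <<'E'
from h import *
d=imaging.capture("scene");b=cv2.resize(d["frame"],None,fx=3,fy=3,interpolation=cv2.INTER_CUBIC);q=proj(d,[.54,.25,.05])*3;x,y=(q-[400,250]).astype(int)
w=cv2.imread("pics/w2.png")
cv2.imwrite("pics/end.png",cv2.resize(np.hstack([cv2.convertScaleAbs(b[y:y+420,x+80:x+720],alpha=1.3),w]),(800,280)))
E
```

```text
33.6667 [0.4997 0.3596 0.2125] [[ 0.542  -0.8403  0.0045]
 [-0.8403 -0.542   0.0037]
 [-0.0007 -0.0058 -1.    ]] [ 0.4855 -0.5538  1.2121]
[0.5377 0.2996 0.3744] [[-0.8402087149294152, -0.5245193830715946, -0.13758172894267226], [-0.5422436449643734, 0.8105349480267816, 0.22137056607185476], [-0.004598353228235328, 0.2606002970248053, -0.9654358292181681]]
scraper [(0.58, np.int64(3862))]
[0.4989 0.3591 0.5635] 0.0378222417361852
stand [(0.81, np.int64(4188))]
[0.4988 0.3581 0.5436] 0.0340777502067825
t 33.8167 tcp rack xy [0.3279 0.1075] z 0.21104418391069105 yaw err deg -49.40295193877375 F along 0.024892417856401915 F [ 0.2463 -0.0086  0.2447] M [ 0.0175  0.0378 -0.031 ]
scene tin 0.75 [ 0.1234 -0.0088]
scene backstop 0.71 [0.155  0.0002]
top tin 0.7 [ 0.1305 -0.0049]
top backstop 0.73 [ 0.1533 -0.0107]
```

View pics/end.png

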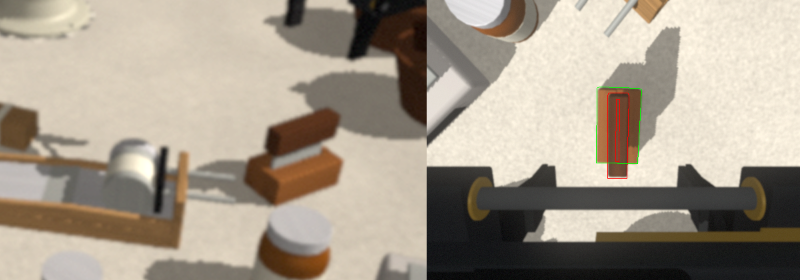

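The scraper stands upright in its stand at (295,155), and the tin is against the home backstop at (135,175). Handing in.

```bash
python3 -c "
from station import r
print(r.finish_job())"
```

```text
the job is handed in; nothing more can be done
None
```

I handed the job in at about 34 s, with no verdict shown: the tin is in the pocket against the backstop, which I slid to its solid stop and pressed with about 10–11 N at the blade for over a second (force on the plate itself not measured), and the scraper stands upright in its stand.

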